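Load a padlock into the marking jig, free the sticking carriage, run it home and mark

ROBOT

A 6-joint arm with a two-finger parallel gripper is mounted at the origin on a cart in front of the work surface, level with it; the furniture and walls round the work are solid. World frame = base frame: x ahead of the robot, y to its left, z up, the work surface at z = 0. Lengths are in m, angles in rad, forces in N, time in s.
With the tool pointing down it reaches from about 0.3 to 0.875 m from the base axis. Payload 6.4 kg.
Tool frame: the origin (TCP) lies between the finger pads; the fingertips stand ctrl.tip_reach ahead of it and the grasp point (between the pads) lies 11 mm behind it (ctrl.tip_reach is the distance from the TCP to the fingertips, in m); z points along the fingers, x is the direction in which the jaws open and shut, and the axes are right-handed (so a half turn about z gives the same grasp; the last joint's range is limited). The gripper opens to 85 mm and grips with 20 to 120 N. Pads are 22 mm wide; open, the fingers measure 114 mm over their backs; the gripper's body (76 mm by 85 mm) begins 54 mm behind the grasp point. The pads swing forward as they close: fully open they stand 13 mm farther back than shut.
Start: joints at [1.137, 0.181, 1.607, -0, 1.354, -0.206], TCP at [0.13, 0.56, 0.202] pointing down, gripper open.
Joint ranges: [-2.99, 2.99], [-0.89, 2.07], [0.3, 2.58], [-1.14, 4.28], [0, 2.63], [-3.12, 3.12]. Speed limits (rad/s): [2.57, 2.57, 3.01, 3.14, 3.14, 3.14].

INTERFACE

Orientations are given as a unit quaternion [w, x, y, z].
In Python, from bench import telemetry, viewer, ticket, nets, ctrl gives the robot as it stands.
- The arm moves only by the tool step_arm, never from a script. Its argument "plan" is a list of rows, each a list of 2 entries, a list of its own where there are three numbers: the shift along the tool's x, y, z in m, then the turn, a rotation vector about the tool's x, y, z in degrees. A call has 1 to 5 rows; each row is the pose to reach, as a shift and turn from the pose commanded when the call began, along the tool's axes at that moment; what a row does not reach only later rows make up. A row lasts 1/10 s, in which the tool goes at most 50 mm and 8.59 degrees, less where a joint would pass 70% of its speed; a pose out of reach is approached as far as the arm can. A call with a gripper value outside its range is refused whole. "fingers" is the opening in per cent of the stroke, from 0 (shut) to 100 (fully open), set as the call begins (left out, the last holds). The fingers move at their own pace and stop on an object; the grip force is fixed at half the most. Time passes only in rows, so rows that repeat a pose let the fingers close. It gives the time, the measured TCP pose, the force and the opening at its end, in the units of the state.
- telemetry.get_obs(): the state, without advancing time (a new reading comes with each control period).
- viewer.camera(name): name is "scene" or "top" or "wrist"; returns the picture (420x560x3 uint8, red, green, blue); there is no depth.
- viewer.get_calibration(name): a dict with "K" (3x3 intrinsics, pixels), "origin" and "orientation" of the camera in the world. Camera axes: x right, y up, looking along -z (the intrinsics and any distortion apply to the point x, -y, -z); pixel columns grow to the right and rows downward; lengths in m; the calibration is good to about 2 mm. A picture is of the moment at which its call begins: read the wrist's pose just before it. get_calibration takes no time and is no camera call; for the wrist camera it gives the pose at the moment of the call.
- ticket.hand_in(): hands the job in, once; it reports no verdict.
Trained networks look in the newest picture that a camera, given by its name, has taken for a name from the list of things; names that differ only in an ending like _2 or _b are one class to them, and where a whole thing is asked for, a point or a joint stands for the part that bears it (a point fixed in the world has none). Each returns a list of dicts, best first, with "score" (0 to 1); they miss things now and then, are a little off and sometimes report something else, mostly with a low value. They report only what shows in the picture. A call takes as long as a camera call. They do not tell look-alikes from the thing itself.
- nets.boxes_of(thing, camera): "extent" ([left, top, right, bottom] in pixels, round what is visible of it).
The state is a dict: "time_s": time; "q": joint angles; "dq": joint speeds; "joint_efforts": joint torques, N m; "eef_pos": TCP position; "eef_rot": TCP orientation; "wrist_force": force on the tool from outside, world axes, zero at the start; "torque": the same for the moment, N m; "opening": opening from 0.0 (shut) to 1.0 (fully open).
Only numpy, scipy, OpenCV 4.12 (cv2) and the standard library are available. Lean on these libraries where they do the work, as an engineer would, in place of code of your own. Each camera call takes 0.05 s, during which the arm holds its last target.

TASK

Mark the brass padlock in the jig: lay it flat in the nest of the jig's carriage, the way round that lets it sit right down between the pins. The carriage sticks in its loading position, so push on its black knob until it breaks free, and bring it gently, without slamming, right up against the stop that is out of sight inside the grey hood. Then press the red marking head down firmly onto the padlock and let it spring back up, leaving the padlock and carriage there and the other things on the bench undisturbed.

Things in the scene. Friction and masses are not known exactly. Their poses are not given: they have to be found in the camera images.
- padlock: padlock to be marked, lying flat. Brass body 36 (x) x 42 (y) x 18 mm high; steel shackle 32 mm wide in y, 6 to 12 mm above the underside. Origin on the underside, middle of the 63 mm length: body from x = -32 to +4 mm, shackle from +4 to +32 mm; x points body to shackle, z up. 0.13 to 0.21 kg. Grip it across the 42 mm at x = -14 mm.
- nest (a point): on the carriage floor, 24 mm above the bench: where the padlock's origin belongs. x = travel into the hood, z up, y = where the shackle must point (padlock x along nest y). Dowels 8 mm thick, 11 mm high, coned tips, leave 2 mm play: beside the shackle at (x,y) (+-22,10), beside the body (+-27,-31), at the body's end (+-12,-38) mm; turned about, it cannot sit. Room for fingers at x beyond +-21.
- knob (a point): centre of the top of the carriage's black knob, 87 mm above the bench. Knob 29 mm in diameter, from 56 to 87 mm above the bench, on a 14 mm stem, which stands on a block 34 mm above the bench. It stands 75 mm behind the nest (nest x = -75, y = -8 mm) and moves with the carriage; axes as the nest's.
- carriage (a joint): travel of the carriage along its rods, m: 0 in the loading position (start), growing towards the hood. A gummed-up sprung ball catch holds it: about 16 N along nest x, within the first 10 mm, breaks it free; then about 3 N keeps it moving and it stays where it is left. The stop, unseen inside the hood and set differently each time, is met between 100 and 140 mm.
- hood: grey guide hood bolted over the far end of the jig, fixed: 90 mm long, 112 mm wide over its feet, roof top 62 mm above the bench, a bush on it 80 mm. Origin at the middle of its open mouth, at bench height; x into the hood (the carriage's direction), z up. A seated padlock passes under the roof with 11 mm to spare.
- marker: red marking head on the hood's roof: palm cap 38 mm in diameter and 16 mm high. Origin at the centre of its top, 116 mm above the bench when up; pressed straight down, it meets a seated padlock after about 12 mm. Return spring 2.4 N at the top, 6 N at 12 mm; what is pressed beyond that bears on the padlock. A key machine's lever, 0.21 m tall, stands some 90 mm to its right.
- euro_cylinder: bystander: brass lock cylinder, 32x68x17 mm, lying on its side on the bench; origin at the centre of its underside
- mortice_key: bystander: brass lever-lock key, 84x31x11 mm, lying on the bench; origin at the centre of its underside
- caliper: bystander: steel sliding caliper, 56x200x9 mm, lying on the bench; origin at its underside
- oil_can: bystander: red oil can with a brass spout, diameter 64, 150 mm tall; origin at the centre of its underside
- grease_tin: bystander: blue round tin with a bright lid, diameter 63, 46 mm tall; origin at the centre of its underside
- parts_bin: bystander: blue open parts bin, 104x66x48 mm; origin at the centre of its underside
Things that resemble listed ones, but are neither listed nor needed, are in the scene too. What is shaped like the padlock but brown or pink is not meant.

How it is judged:
On the way, in this order (a step that is already met when the one before it is completed fails the run):
1. the padlock sits down in the nest, the right way round, and is let go (horizontal distance between padlock and nest below 0.006 m and z of padlock in the frame of nest between -0.003 and 0.003 m and angle between padlock's own z axis and vertical below 0.08 rad and angle between the x axis of padlock and the y axis of nest, either way round below 0.15 rad and contact force between the fingers and padlock below 0.2 N), for 0.2 s.
2. the carriage stands at its stop inside the hood with the padlock in it (horizontal distance between padlock and nest below 0.006 m and z of padlock in the frame of nest between -0.003 and 0.003 m and angle between padlock's own z axis and vertical below 0.08 rad and angle between the x axis of padlock and the y axis of nest, either way round below 0.15 rad and x of knob in the frame of hood above -0.038 m and velocity of joint carriage below 0.01 m/s), for 0.2 s.
3. the marking head is pressed onto the padlock with the carriage at its stop (x of knob in the frame of hood above -0.038 m and contact force between marker and padlock above 2 N), for 0.1 s.
At the end, for the whole second after the job is handed in: the padlock sits in the nest (origin within 6 mm sideways and 3 mm in height of the nest point, level within 0.08 rad, its x within 0.15 rad of the nest's y) and is at rest, the carriage stands within 3 mm of its stop inside the hood, and the marking head is back up (within 2 mm) (horizontal distance between padlock and nest below 0.006 m and z of padlock in the frame of nest between -0.003 and 0.003 m and angle between padlock's own z axis and vertical below 0.08 rad and angle between the x axis of padlock and the y axis of nest, either way round below 0.15 rad and x of knob in the frame of hood above -0.038 m and height (world z) of marker above 0.1145 m and linear speed of padlock below 0.01 m/s); the robot touches nothing.
It fails at once if the carriage runs into its stop faster than 0.12 m/s (x of knob in the frame of hood above -0.04 m and velocity of joint carriage above 0.12 m/s).
It fails at once if the marking head bears on the padlock with more than 45 N (contact force between marker and padlock above 45 N).
It fails at once if one of the bystanders is moved by more than 40 mm (distance of any of euro_cylinder, mortice_key, caliper, oil_can, grease_tin, parts_bin from where it was at the start of the episode above 0.04 m).
It also fails if it takes over 72 s, if anything falls off the work surface, if the arm or the gripper's body presses on something with over 40 N, if the wrist force passes 120 N, or if a joint passes its speed limit or range.

## Working session

There is one attempt and no reset: what is moved stays moved. The work goes in short steps, Python scripts to look and compute and a tool call to move; the robot and the scene stay as the last step left them, time stands still between calls to the robot, and variables do not carry over. Pictures are saved under pics/ and viewed, and the job is handed in when it is done.

Besides the shell and the picture viewer there is one more tool, called after "Emit:" as name(argument=value, ...) on one line, values as JSON. step_arm: Moves the arm, as the interface text tells. Its arguments: {"type":"object","properties":{"plan":{"type":"array"},"fingers":{"type":"number"}},"required":["plan"]}

```bash
mkdir -p pics; ls; python3 - <<'E'
from bench import telemetry, viewer, ticket, nets, ctrl
import cv2
o=telemetry.get_obs(); print(o); print(ctrl.tip_reach)
for n in ["scene","top","wrist"]:
    im=viewer.camera(n); cv2.imwrite(f"pics/{n}0.png",im[:,:,::-1]); 
    c=viewer.get_calibration(n); print(n,c)
    for t in ["padlock","nest","knob","hood","marker"]:
        print(t,[( [round(float(v)) for v in d["extent"]],round(d["score"],2)) for d in nets.boxes_of(t,n)][:4])
print(telemetry.get_obs()["time_s"])
E
```

```text
pics
{'time_s': 0.0, 'q': array([ 1.13669300e+00,  1.81564259e-01,  1.60804098e+00,  1.54144296e-05,
        1.35381283e+00, -2.06328408e-01]), 'dq': array([-0.00053275, -0.00119708,  0.00137018,  0.00098525,  0.00108589,
        0.00119264]), 'joint_efforts': array([-5.74376845e-04, -4.44876087e+01, -3.51333690e+01, -3.80476822e-04,
        9.01583611e-03, -2.82625797e-05]), 'eef_pos': array([0.12956528, 0.55956888, 0.20075523]), 'eef_rot': array([ 4.02700450e-04,  7.82883357e-01,  6.22167836e-01, -8.19095143e-04]), 'wrist_force': array([ 0.31467933, -0.48667911,  0.3022899 ]), 'torque': array([ 0.0079711 , -0.04898061,  0.05252883]), 'opening': 1.0004571132935056}
0.008
scene {'K': array([[391.48708272,   0.        , 281.28727002],
       [  0.        , 391.48708272, 205.28626284],
       [  0.        ,   0.        ,   1.        ]]), 'origin': array([0.14028999, 0.80780342, 0.9106057 ]), 'orientation': array([-0.24481444, -0.09457127,  0.37838258,  0.88766479])}
padlock [([192, 367, 226, 395], 0.94), ([235, 342, 261, 367], 0.75)]
nest [([334, 166, 368, 196], 0.96), ([374, 135, 380,
[... 429 characters left out ...]
[([170, 255, 187, 278], 0.68), ([135, 261, 153, 274], 0.58), ([212, 265, 233, 275], 0.56), ([103, 242, 117, 259], 0.55)]
nest [([345, 234, 386, 269], 0.96)]
knob [([347, 235, 389, 267], 0.72)]
hood [([400, 238, 437, 278], 0.86)]
marker [([414, 252, 432, 266], 0.44)]
wrist {'K': array([[353.85027287,   0.        , 280.09766479],
       [  0.        , 353.85027287, 212.81510515],
       [  0.        ,   0.        ,   1.        ]]), 'origin': array([0.04917096, 0.57824998, 0.37455285]), 'orientation': array([ 0.77280957, -0.1255726 , -0.09883965,  0.61418858])}
padlock [([242, 374, 279, 399], 0.94), ([341, 386, 368, 412], 0.74), ([172, 386, 204, 415], 0.7)]
nest []
knob []
hood []
marker []
0.9
```

View pics/scene0.png

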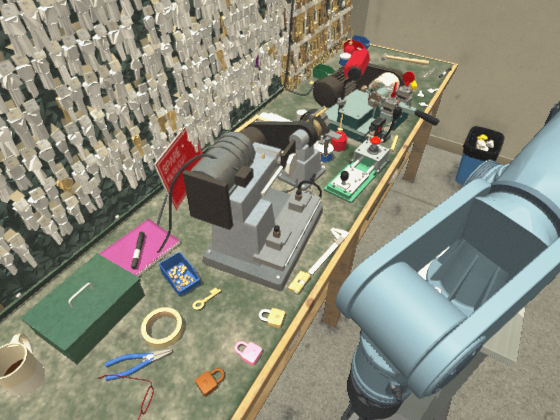

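View pics/top0.png

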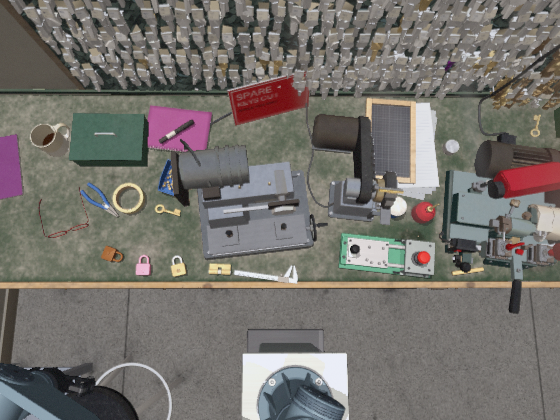

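View pics/wrist0.png

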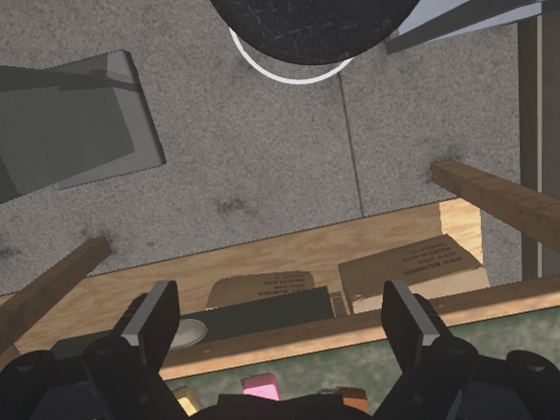

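```bash
cat > h.py <<'E'
import numpy as np, cv2
from scipy.spatial.transform import Rotation as R
from bench import telemetry, viewer, ticket, nets, ctrl
def rot(q): return R.from_quat([q[1],q[2],q[3],q[0]])
def p2w(c,u,v,z):
    K=c["K"]; d=np.array([(u-K[0,2])/K[0,0],-(v-K[1,2])/K[1,1],-1.]); d=rot(c["orientation"]).apply(d)
    o=np.array(c["origin"]); return o+d*(z-o[2])/d[2]
def w2p(c,p):
    x=rot(c["orientation"]).inv().apply(np.array(p)-c["origin"]); K=c["K"]
    return K[0,0]*x[0]/-x[2]+K[0,2], K[1,1]*-x[1]/-x[2]+K[1,2]
def pose():
    o=telemetry.get_obs(); return np.array(o["eef_pos"]),rot(o["eef_rot"])
def totool(target, tx=None):
    """shift in tool axes from measured pose; tx=wanted world dir of tool x (tool down)"""
    p,r=pose(); print("t",telemetry.get_obs()["time_s"],"pos",p.round(4),"shift mm",(r.inv().apply(np.array(target)-p)*1000).round(1))
    if tx is not None:
        tx=np.array(tx,float);tx/=np.linalg.norm(tx); z=np.array([0,0,-1.]); y=np.cross(z,tx)
        w=R.from_matrix(np.c_[tx,y,z]); print("turn deg",np.degrees((r.inv()*w).as_rotvec()).round(2))
def crop(im,x0,y0,x1,y1,s,fn):
    cv2.imwrite("pics/"+fn,cv2.resize(im[y0:y1,x0:x1,::-1],None,fx=s,fy=s,interpolation=cv2.INTER_CUBIC))
E
python3 - <<'E'
from h import *
im=cv2.imread("pics/top0.png")[:,:,::-1]
crop(im,320,220,480,320,5,"topjig.png"); crop(im,90,220,310,300,3.6,"toppad.png")
im=cv2.imread("pics/scene0.png")[:,:,::-1]
crop(im,310,110,450,210,5,"scjig.png");
c=viewer.get_calibration("top")
for n,u,v,z in [("pad",178,266,.01),("knob",354,249,.087),("marker",423,258,.116),("caliperR",296,272,.0),("cyl",220,269,0),("edge",280,285,0)]: print(n,p2w(c,u,v,z).round(3))
E
```

```text
pad [0.413 0.364 0.01 ]
knob [ 0.458 -0.177  0.087]
marker [ 0.428 -0.372  0.116]
caliperR [ 0.395 -0.007  0.   ]
cyl [0.404 0.233 0.   ]
edge [0.354 0.044 0.   ]
```

View pics/topjig.png

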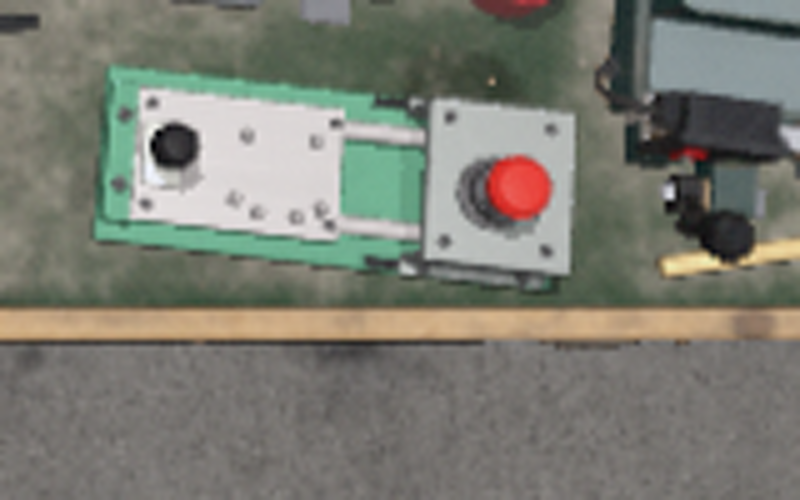

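View pics/scjig.png

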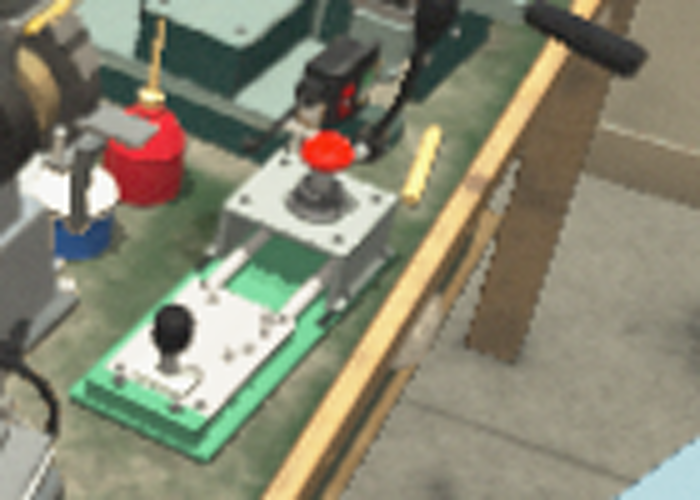

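View pics/toppad.png

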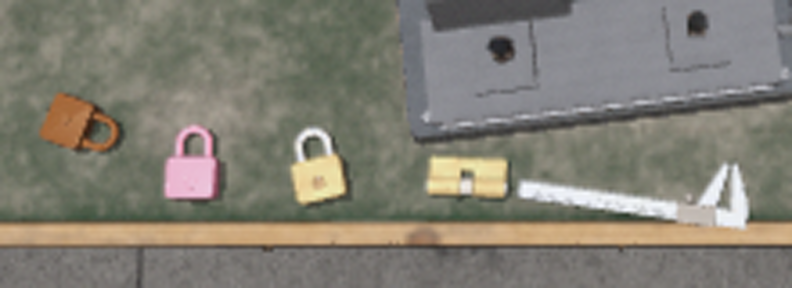

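```bash
python3 - <<'E'
from h import *
p,r=pose(); c=viewer.get_calibration("wrist")
print("cam in tool",r.inv().apply(c["origin"]-p), "view dir tool", (r.inv()*rot(c["orientation"])).apply([0,0,-1]), "cam right in tool",(r.inv()*rot(c["orientation"])).apply([1,0,0]))
for d in (0,.05,.1,.2,.3): print(d,w2p(c,p+r.apply([0,0,d])))
totool([.40,.365,.25],[0,-1,0]); totool([.40,.365,.25],[0,1,0])
print(r.as_matrix().round(3))
E
```

```text
cam in tool [-0.00060929 -0.08267725 -0.17281057] view dir tool [-0.00157209  0.31545455  0.94893938] cam right in tool [9.99998720e-01 2.12080951e-04 1.58618116e-03]
0 (np.float64(281.7749460095581), np.float64(257.3885275863822))
0.05 (np.float64(281.55803901611876), np.float64(224.98594545337423))
0.1 (np.float64(281.41336360575843), np.float64(203.37365535383657))
0.2 (np.float64(281.2324396928072), np.float64(176.34639423942713))
0.3 (np.float64(281.1238428400863), np.float64(160.12368798232845))
t 0.9 pos [0.1299 0.5602 0.2017] shift mm [-129.1  307.2  -48.3]
turn deg [-1.0000e-02 -0.0000e+00  1.6695e+02]
t 0.9 pos [0.1299 0.5602 0.2017] shift mm [-129.1  307.2  -48.3]
turn deg [ 0.000e+00 -1.000e-02 -1.305e+01]
[[ 0.226  0.974  0.   ]
 [ 0.974 -0.226  0.   ]
 [ 0.     0.    -1.   ]]
```

Emit:
step_arm(plan=[[[-26,61,-10],[0,0,-3]],[[-0.0516,0.1228,-0.02],[0,0,-6]]])

```text
time_s: 1.1
eef_pos: [0.2097, 0.5018, 0.2164]
eef_rot: [0.0, 0.747, 0.664, -0.0]
wrist_force: [0.9, 0.7, -0.2]
opening: 1.001
```

The first row was a unit slip (mm instead of m). The 50 mm cap contained it, and the arm is where it should be on the path. I'll recompute before the next move.

```bash
python3 - <<'E'
from h import *
totool([.40,.365,.25],[0,1,0])
E
```

```text
t 1.1 pos [0.2097 0.5018 0.2164] shift mm [-113.6  205.1  -33.6]
turn deg [-0.01  0.02 -6.72]
```

Emit:
step_arm(plan=[[[-0.022,0.041,-0.007],[0,0,-2]],[[-0.045,0.082,-0.013],[0,0,-4]],[[-0.068,0.123,-0.02],[0,0,-6.7]],[[-0.091,0.164,-0.027],[0,0,-6.7]],[[-0.114,0.205,-0.034],[0,0,-6.7]]])

```text
time_s: 1.6
eef_pos: [0.4007, 0.3625, 0.2511]
eef_rot: [0.0, 0.709, 0.705, 0.0]
wrist_force: [2.0, 0.2, 0.5]
opening: 0.997
```

```bash
cat > look.py <<'E'
import sys
from h import *
n=sys.argv[1]
p,r=pose(); c=viewer.get_calibration("wrist")
im=viewer.camera("wrist"); cv2.imwrite("pics/"+n+".png",im[:,:,::-1])
c2=viewer.get_calibration("wrist")
import pickle; pickle.dump(c,open("pics/"+n+".pkl","wb"))
o=telemetry.get_obs(); print(o["time_s"],p.round(4),np.abs(c["origin"]-c2["origin"]).max(),o["dq"].max())
E
python3 look.py w1
```

```text
1.65 [0.4007 0.3625 0.2511] 0.0053393999115719515 0.15357748071766655
```

View pics/w1.png

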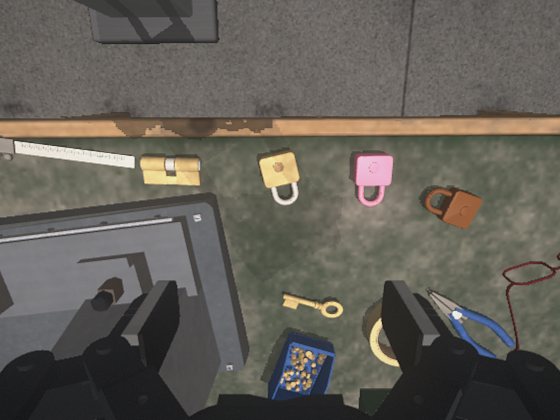

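The brass padlock is at about (281,178), with the body above and the shackle towards (286,198), away from the robot. The arm was still settling, so I'll look again and measure it by colour.

```bash
python3 look.py w2; python3 - <<'E'
from h import *
import pickle
im=cv2.imread("pics/w2.png"); c=pickle.load(open("pics/w2.pkl","rb"))
crop(im[:,:,::-1],230,130,330,220,6,"w2c.png")
hsv=cv2.cvtColor(im,cv2.COLOR_BGR2HSV)
m=cv2.inRange(hsv,(15,70,90),(35,255,255)); m[:140]=0;m[215:]=0;m[:,:245]=0;m[:,315:]=0
cn=max(cv2.findContours(m,0,2)[0],key=cv2.contourArea); print(cv2.minAreaRect(cn), cv2.boundingRect(cn))
print(nets.boxes_of("padlock","wrist")[:3])
E
```

```text
1.7 [0.407  0.3586 0.2523] 0.002359626653800906 0.08127415291379732
((282.558837890625, 162.23529052734375), (33.22737503051758, 36.865413665771484), 75.96376037597656) (262, 143, 42, 39)
[{'extent': [356.0, 145.5, 396.9, 201.1], 'score': 0.96}, {'extent': [430.0, 179.9, 485.5, 221.0], 'score': 0.95}, {'extent': [261.1, 142.9, 305.5, 197.2], 'score': 0.73}]
```

View pics/w2c.png

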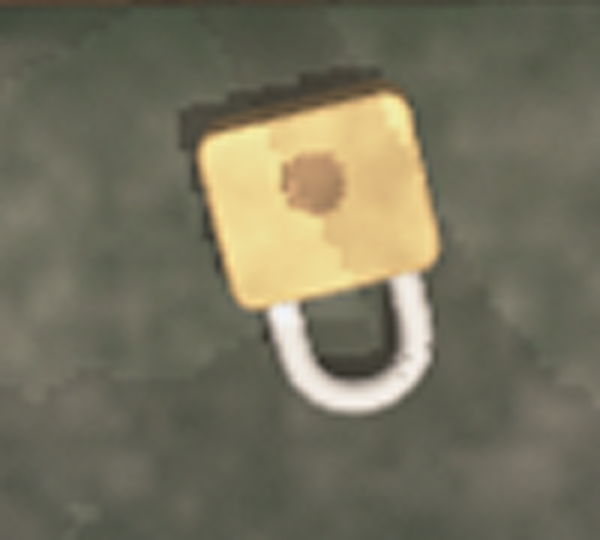

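```bash
python3 look.py w3; cat > pad.py <<'E'
import sys,pickle
from h import *
n=sys.argv[1]; x0,y0,x1,y1=map(int,sys.argv[2:6]); zt=float(sys.argv[6])
im=cv2.imread(f"pics/{n}.png"); c=pickle.load(open(f"pics/{n}.pkl","rb"))
hsv=cv2.cvtColor(im,cv2.COLOR_BGR2HSV)
m=cv2.inRange(hsv,(10,70,90),(35,255,255)); k=np.zeros_like(m);k[y0:y1,x0:x1]=255;m&=k
m=cv2.morphologyEx(m,cv2.MORPH_CLOSE,np.ones((5,5)))
cn=max(cv2.findContours(m,0,cv2.CHAIN_APPROX_NONE)[0],key=cv2.contourArea)
w=np.array([p2w(c,u,v,zt)[:2] for u,v in cn[:,0,:]])*1000
(cx,cy),(a,b),ang=cv2.minAreaRect(w.astype(np.float32))
print("centre",cx,cy,"size",a,b,"ang",ang,"bbox",cv2.boundingRect(cn))
print("box",cv2.boxPoints(((cx,cy),(a,b),ang)).round(1).tolist())
E
python3 pad.py w3 245 140 315 215 0.018
```

```text
1.8 [0.4018 0.3623 0.251 ] 0.0014482699017085987 0.046797550266881524
centre 399.32330322265625 360.15386962890625 size 38.766571044921875 42.73469543457031 ang 13.342019081115723 bbox (259, 149, 41, 39)
box [[375.5, 376.5], [385.3999938964844, 334.8999938964844], [423.1000061035156, 343.79998779296875], [413.29998779296875, 385.3999938964844]]
```

```bash
python3 - <<'E'
from h import *
for z in (.12,.010): totool([.4005,.3600,z],[-.230,.973,0])
E
```

```text
t 1.8 pos [0.4001 0.3632 0.2506] shift mm [ -3.3   0.5 130.6]
turn deg [-1.000e-02 -2.000e-02 -1.381e+01]
t 1.8 pos [0.4001 0.3632 0.2506] shift mm [ -3.3   0.5 240.6]
turn deg [-1.000e-02 -2.000e-02 -1.381e+01]
```

Emit:
step_arm(plan=[[[-0.003,0,0.04],[0,0,-7]],[[-0.003,0,0.085],[0,0,-13.5]],[[-0.003,0,0.12],[0,0,-13.5]],[[-0.003,0,0.14],[0,0,-13.5]],[[-0.003,0,0.14],[0,0,-13.5]]], fingers=72)

```text
time_s: 2.3
eef_pos: [0.3952, 0.3605, 0.1068]
eef_rot: [-0.002, 0.621, 0.784, -0.004]
wrist_force: [0.2, 0.7, -0.1]
opening: 0.723
```

```bash
python3 look.py w4; python3 look.py w5; python3 pad.py w5 200 120 360 300 0.018
```

```text
2.35 [0.3952 0.3605 0.1068] 0.002052848009438557 0.006725743738820563
2.4 [0.397  0.3612 0.1092] 0.0014169702506569015 -0.0013173382209281659
centre 349.357177734375 351.6602783203125 size 124.7253189086914 22.802936553955078 ang 89.9898910522461 bbox (200, 120, 160, 59)
box [[337.8999938964844, 289.29998779296875], [360.70001220703125, 289.29998779296875], [360.79998779296875, 414.0], [338.0, 414.0]]
```

View pics/w5.png

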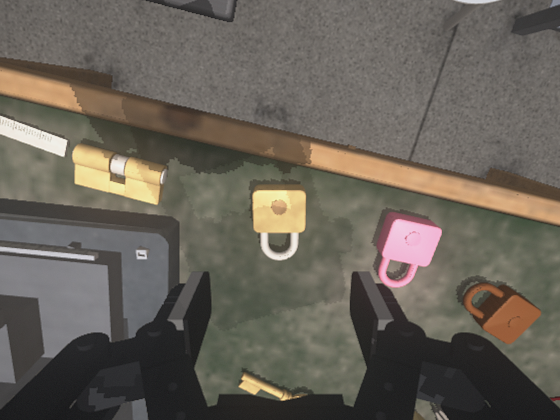

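```bash
python3 pad.py w5 235 178 325 250 0.018; python3 - <<'E'
from h import *
for z in (.010,): totool([.4005,.3600,z],[-.230,.973,0])
E
```

```text
centre 398.5023193359375 360.1836853027344 size 40.3050651550293 42.11594772338867 ang 12.77585220336914 bbox (252, 184, 55, 50)
box [[374.20001220703125, 376.29998779296875], [383.5, 335.20001220703125], [422.79998779296875, 344.1000061035156], [413.5, 385.20001220703125]]
t 2.4 pos [0.3984 0.3618 0.1109] shift mm [ -2.2   1.6 100.9]
turn deg [-0.03 -0.01 -0.05]
```

Emit:
step_arm(plan=[[[-0.001,0.001,0.04],[0,0,0]],[[-0.0015,0.002,0.07],[0,0,0]],[[-0.0015,0.002,0.088],[0,0,0]],[[-0.0015,0.002,0.088],[0,0,0]]])

```text
time_s: 2.8
eef_pos: [0.4006, 0.3598, 0.0218]
eef_rot: [-0.0, 0.621, 0.784, -0.001]
wrist_force: [-0.6, -0.0, -0.1]
opening: 0.723
```

```bash
python3 look.py w6; python3 - <<'E'
from h import *
totool([.4011,.3608,.010],[-.225,.9744,0])
E
```

```text
2.85 [0.4006 0.3598 0.0218] 0.001327930989418108 0.004334148198824351
t 2.85 pos [0.4017 0.3605 0.0233] shift mm [ 0.5 -0.5 13.3]
turn deg [ 0.01 -0.01  0.18]
```

View pics/w6.png

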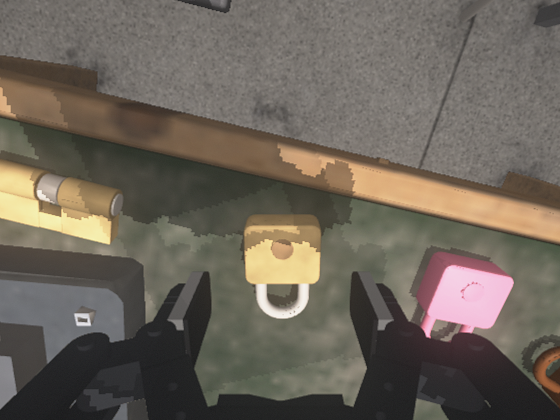

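Emit:
step_arm(plan=[[[0,-0.0005,0.007],[0,0,0]],[[0,-0.0005,0.0125],[0,0,0]],[[0,-0.0005,0.0125],[0,0,0]]])

```text
time_s: 3.15
eef_pos: [0.4013, 0.3599, 0.0103]
eef_rot: [0.0, 0.621, 0.783, 0.0]
wrist_force: [0.4, 0.7, 0.4]
opening: 0.722
```

Emit:
step_arm(plan=[[[0,0,0],[0,0,0]],[[0,0,0],[0,0,0]],[[0,0,0],[0,0,0]],[[0,0,0],[0,0,0]]], fingers=0)

```text
time_s: 3.55
eef_pos: [0.4013, 0.3598, 0.0102]
eef_rot: [0.0, 0.622, 0.783, 0.0]
wrist_force: [0.4, 1.0, -0.0]
opening: 0.038
```

```bash
python3 look.py w7; python3 - <<'E'
from h import *
o=telemetry.get_obs(); print(o["opening"],o["wrist_force"]); totool([.4011,.3608,.010],[-.225,.9744,0])
E
```

```text
3.6 [0.4013 0.3598 0.0102] 4.611075401961262e-05 0.002508506352901481
0.0010036335214968879 [-0.05453154 -0.00676386 -0.16308387]
t 3.6 pos [0.4013 0.3598 0.0102] shift mm [1.  0.1 0.2]
turn deg [ 0.01 -0.    0.14]
```

View pics/w7.png

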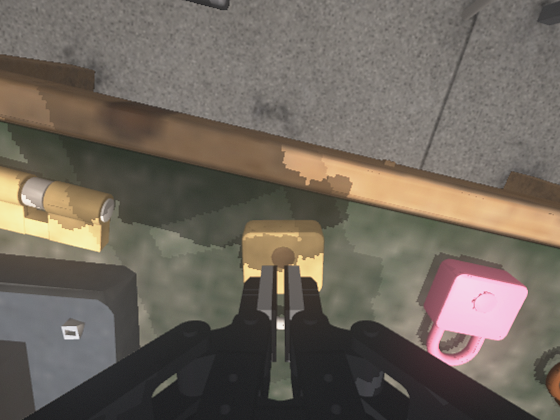

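```bash
python3 - <<'E'
from h import *
import pickle
c=pickle.load(open("pics/w7.pkl","rb")); p,r=pose(); print(ctrl.tip_reach, [a for a in dir(ctrl) if a[0]!='_'])
for y in(-.011,0,.011):
  for z in (-.03,-.019,-.011,0,.008): print(y,z,[round(float(a),1) for a in w2p(c,p+r.apply([0,y,z]))])
im=cv2.imread("pics/w7.png")[:,:,::-1]; crop(im,210,200,350,300,5,"w7c.png")
t=viewer.camera("scene"); crop(t,200,270,340,370,5,"s7.png"); t=viewer.camera("top"); crop(t,130,220,250,300,6,"t7.png")
E
```

```text
0.008 ['MotionError', 'tip_reach']
-0.011 -0.03 [280.2, 264.5]
-0.011 -0.019 [280.2, 254.0]
-0.011 -0.011 [280.2, 247.2]
-0.011 0 [280.3, 238.7]
-0.011 0.008 [280.3, 233.1]
0 -0.03 [280.2, 286.2]
0 -0.019 [280.2, 274.7]
0 -0.011 [280.2, 267.1]
0 0 [280.3, 257.7]
0 0.008 [280.3, 251.4]
0.011 -0.03 [280.2, 307.1]
0.011 -0.019 [280.2, 294.5]
0.011 -0.011 [280.2, 286.2]
0.011 0 [280.3, 275.9]
0.011 0.008 [280.3, 269.1]
```

View pics/w7c.png

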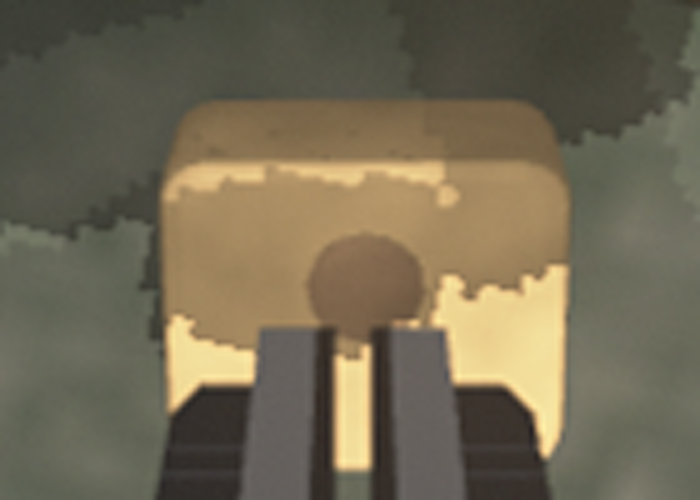

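View pics/s7.png

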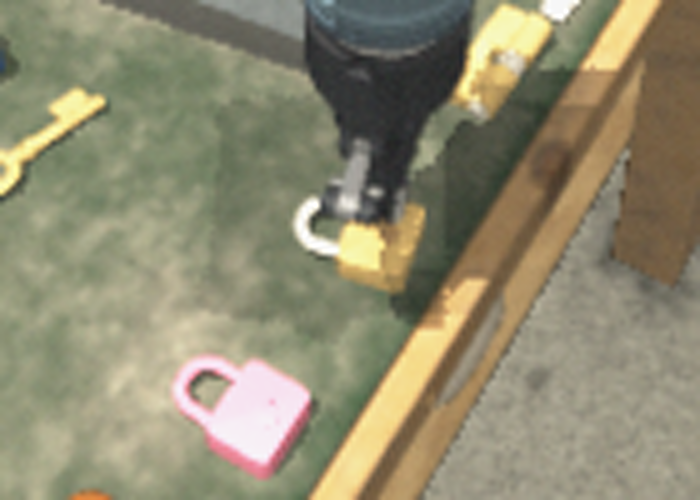

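View pics/t7.png

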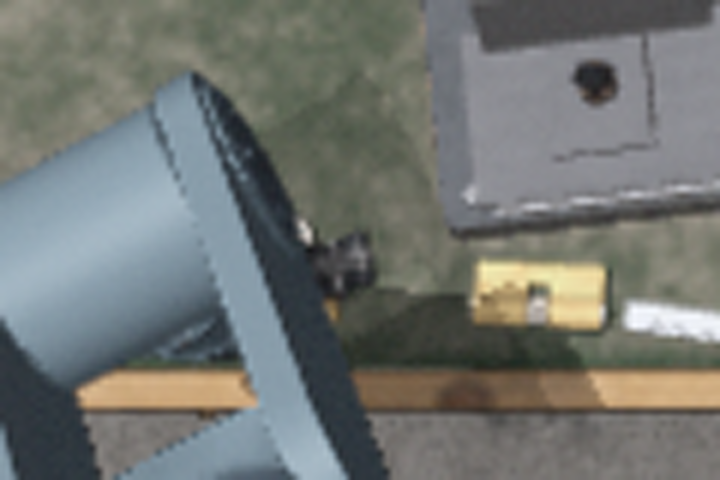

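```bash
python3 - <<'E'
from h import *
t=viewer.camera("scene"); cv2.imwrite("pics/sc8.png",t[:,:,::-1]); crop(t,250,260,310,335,10,"s8.png")
c=viewer.get_calibration("scene"); p,r=pose()
for y in(-.011,0,.011):
  for z in (-.04,-.03,-.019,-.011,0,.008): print(y,z,(np.array(w2p(c,p+r.apply([0,y,z])))*10-[2500,2600]).round())
E
```

```text
-0.011 -0.04 [302. 501.]
-0.011 -0.03 [302. 523.]
-0.011 -0.019 [301. 546.]
-0.011 -0.011 [300. 562.]
-0.011 0 [300. 585.]
-0.011 0.008 [299. 601.]
0 -0.04 [260. 489.]
0 -0.03 [260. 511.]
0 -0.019 [259. 534.]
0 -0.011 [259. 551.]
0 0 [259. 573.]
0 0.008 [258. 589.]
0.011 -0.04 [218. 477.]
0.011 -0.03 [218. 499.]
0.011 -0.019 [218. 522.]
0.011 -0.011 [218. 539.]
0.011 0 [218. 561.]
0.011 0.008 [218. 577.]
```

View pics/s8.png

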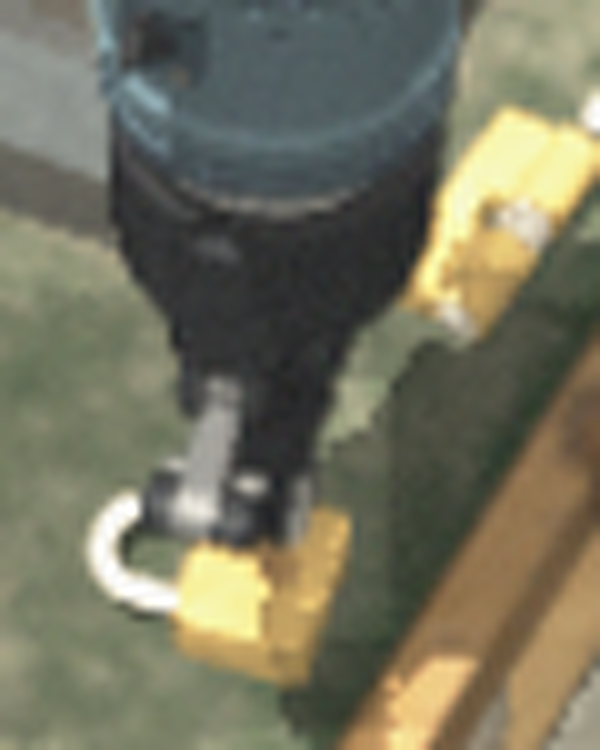

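The fingers shut on nothing. Both camera views put the tips at about 30 mm behind the reported TCP, above the padlock. I'll reopen, go lower in steps, and watch the force.

Emit:
step_arm(plan=[[[0,0,0],[0,0,0]],[[0,0,0],[0,0,0]],[[0,0,0],[0,0,0]],[[0,0,0.006],[0,0,0]],[[0,0,0.012],[0,0,0]]], fingers=72)

```text
time_s: 4.25
eef_pos: [0.4012, 0.3598, -0.0023]
eef_rot: [0.0, 0.622, 0.783, 0.0]
wrist_force: [0.5, -0.6, -0.1]
opening: 0.718
```

```bash
python3 look.py w9; python3 - <<'E'
from h import *
o=telemetry.get_obs(); print(o["opening"],o["wrist_force"],o["eef_pos"])
E
```

```text
4.3 [ 0.4012  0.3598 -0.0023] 0.001047740728610469 0.027989170696017487
0.7219429029221771 [-0.4240196  -0.88925925 -0.04205907] [ 0.40036044  0.35924398 -0.00351091]
```

View pics/w9.png

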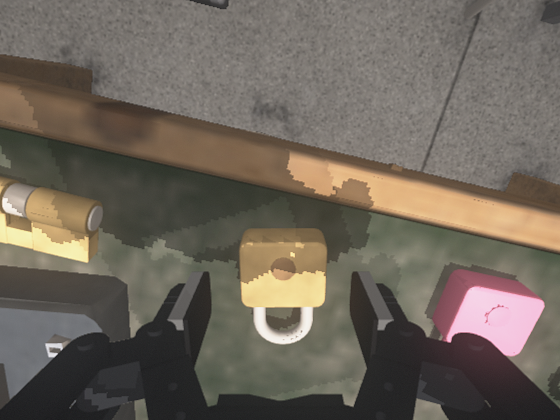

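Emit:
step_arm(plan=[[[0,0,0.006],[0,0,0]],[[0,0,0.012],[0,0,0]],[[0,0,0.017],[0,0,0]],[[0,0,0.017],[0,0,0]]])

```text
time_s: 4.7
eef_pos: [0.4004, 0.3593, -0.02]
eef_rot: [-0.0, 0.622, 0.783, -0.001]
wrist_force: [-1.2, 0.2, 0.2]
opening: 0.718
```

```bash
python3 look.py w10; python3 - <<'E'
from h import *
o=telemetry.get_obs(); print(o["opening"],o["wrist_force"],o["eef_pos"])
t=viewer.camera("scene");  crop(t,250,260,310,335,10,"s10.png")
E
```

```text
4.75 [ 0.4004  0.3593 -0.02  ] 0.00041481491293829387 0.004460733341763825
0.7187950391965073 [-0.41239534 -0.05893526 -0.15897279] [ 0.40076906  0.35949804 -0.01952325]
```

View pics/w10.png

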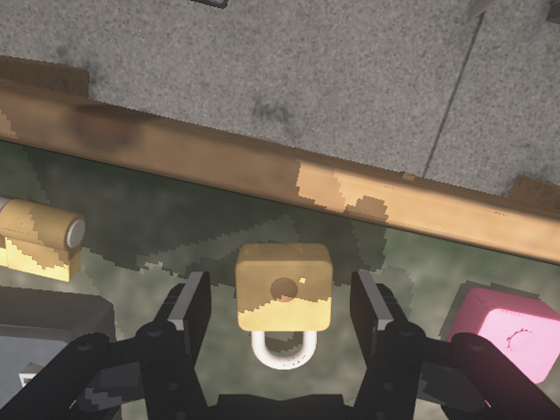

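View pics/s10.png

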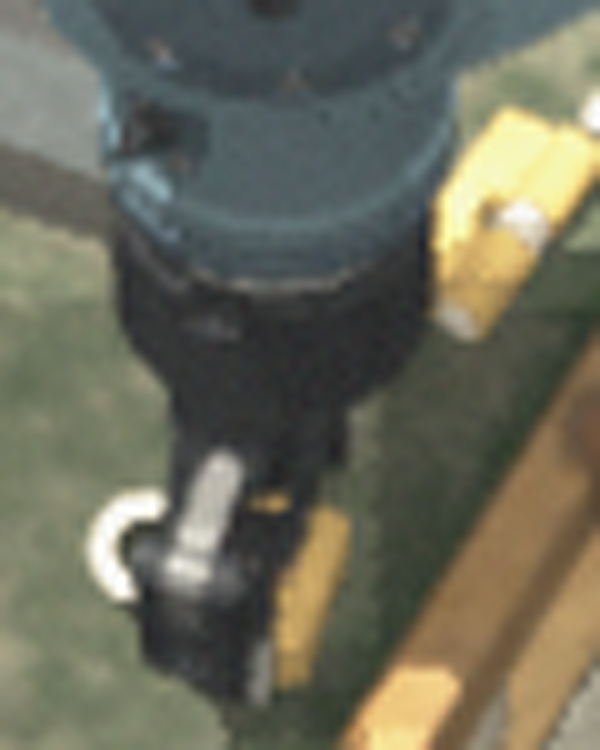

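Emit:
step_arm(plan=[[[0.001,0,0.003],[0,0,0]],[[0.0015,0,0.006],[0,0,0]],[[0.0015,0,0.006],[0,0,0]]])

```text
time_s: 5.1
eef_pos: [0.4006, 0.3611, -0.0253]
eef_rot: [-0.0, 0.621, 0.783, -0.0]
wrist_force: [-0.4, -1.0, -0.4]
opening: 0.716
```

Emit:
step_arm(plan=[[[0,0,0],[0,0,0]],[[0,0,0],[0,0,0]],[[0,0,0],[0,0,0]],[[0,0,0],[0,0,0]]], fingers=0)

```text
time_s: 5.5
eef_pos: [0.4012, 0.3614, -0.0246]
eef_rot: [0.0, 0.622, 0.783, 0.0]
wrist_force: [-0.1, 0.6, 3.2]
opening: 0.471
```

```bash
python3 look.py w11; python3 - <<'E'
from h import *
o=telemetry.get_obs(); print(o["opening"],o["wrist_force"],o["eef_pos"])
E
```

```text
5.55 [ 0.4012  0.3614 -0.0246] 1.2824865833482857e-06 0.0011468198118687151
0.47052696468604616 [0.21139396 0.19456904 4.14245039] [ 0.40116304  0.3614117  -0.02457803]
```

View pics/w11.png

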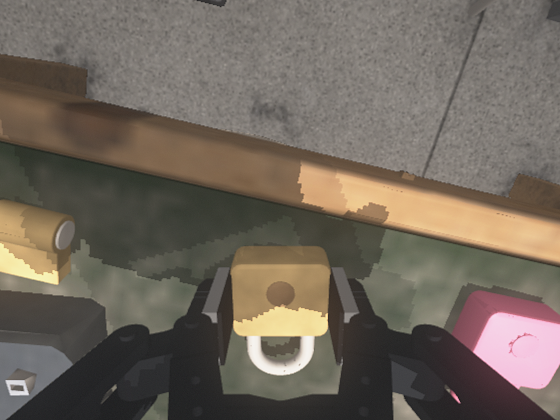

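```bash
python3 - <<'E'
from h import *
import pickle
c=pickle.load(open("pics/w11.pkl","rb")); p,r=pose()
for u,v,z in [(281,335,.018),(281,266,.018),(281,375,.009),(281,246,.0)]: print(u,v,(r.inv().apply(p2w(c,u,v,z)-p)*1000).round(1))
E
```

```text
281 335 [  0.3  16.9 -42.6]
281 266 [  0.3 -16.7 -42.6]
281 375 [  0.4  47.1 -33.5]
281 246 [  0.3 -17.6 -24.6]
```

Emit:
step_arm(plan=[[[0,0,-0.02],[0,0,0]],[[0,0,-0.06],[0,0,0]],[[0,0,-0.11],[0,0,0]],[[0,0,-0.16],[0,0,0]],[[0,0,-0.21],[0,0,0]]])

```text
time_s: 6.05
eef_pos: [0.4, 0.3607, 0.1863]
eef_rot: [-0.0, 0.621, 0.783, -0.001]
wrist_force: [0.6, 0.9, -1.3]
opening: 0.471
```

Emit:
step_arm(plan=[[[-0.02,-0.01,-0.04],[0,0,0]],[[-0.06,-0.02,-0.06],[0,0,3]],[[-0.105,-0.03,-0.065],[0,0,8]],[[-0.15,-0.04,-0.065],[0,0,13]],[[-0.195,-0.05,-0.065],[0,0,18]]])

```text
time_s: 6.55
eef_pos: [0.3958, 0.1584, 0.2498]
eef_rot: [0.0, 0.737, 0.676, -0.0]
wrist_force: [0.9, -0.6, -2.5]
opening: 0.474
```

```bash
python3 - <<'E'
from h import *
o=telemetry.get_obs(); print(o["opening"],o["wrist_force"],o["eef_pos"])
c=viewer.get_calibration("top")
a=p2w(c,320+440/5,220+100/5,.062);b=p2w(c,320+575/5,220+112/5,.062); d=b-a; print(d,np.degrees(np.arctan2(d[1],d[0])))
d/=np.linalg.norm(d)
totool([.40,-.25,.25],[-d[0],-d[1],0])
E
```

```text
0.4736384425785162 [ 0.92209772 -0.57380358 -2.47547416] [0.39581225 0.15844692 0.24984614]
[-0.00750955 -0.0830273   0.        ] -95.1681525921772
t 6.55 pos [0.3958 0.1584 0.2498] shift mm [-4.065e+02  3.980e+01 -1.000e-01]
turn deg [0.01 0.01 0.16]
```

Emit:
step_arm(plan=[[[-0.045,0.004,0],[0,0,0]],[[-0.09,0.008,0],[0,0,0]],[[-0.135,0.012,0],[0,0,0]],[[-0.18,0.017,0],[0,0,0]],[[-0.225,0.021,0],[0,0,0]]])

```text
time_s: 7.05
eef_pos: [0.3977, -0.0676, 0.2497]
eef_rot: [-0.0, 0.736, 0.677, 0.0]
wrist_force: [0.9, -0.5, -1.8]
opening: 0.471
```

Emit:
step_arm(plan=[[[-0.045,0.005,0],[0,0,0]],[[-0.09,0.009,0],[0,0,0]],[[-0.135,0.013,0],[0,0,0]],[[-0.17,0.017,0],[0,0,0]],[[-0.17,0.017,0],[0,0,0]]])

```text
time_s: 7.55
eef_pos: [0.4001, -0.2405, 0.2492]
eef_rot: [-0.0, 0.738, 0.675, -0.001]
wrist_force: [-0.3, 0.6, -1.8]
opening: 0.474
```

```bash
python3 look.py w12;python3 look.py w13
```

```text
7.6 [ 0.4001 -0.2405  0.2492] 0.001918462833976925 0.05000983053901584
7.65 [ 0.4002 -0.2382  0.2491] 0.0011809930324012952 0.035335109153912525
```

View pics/w13.png

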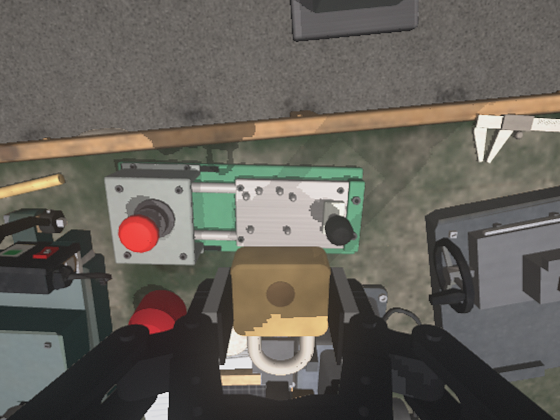

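```bash
python3 look.py w14; python3 - <<'E'
from h import *
im=cv2.imread("pics/w14.png")[:,:,::-1]; crop(im,90,150,370,275,2.85,"w14a.png"); crop(im,230,170,310,250,9,"w14b.png"); crop(im,300,170,370,250,8,"w14c.png")
E
```

```text
7.7 [ 0.4003 -0.2368  0.2491] 0.0006884744916394181 0.024615430559641834
```

View pics/w14b.png

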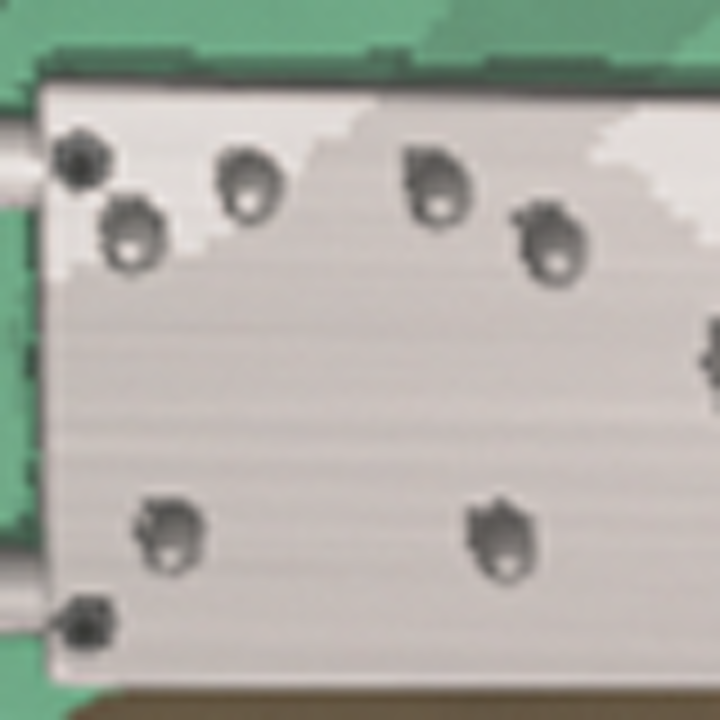

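View pics/w14c.png

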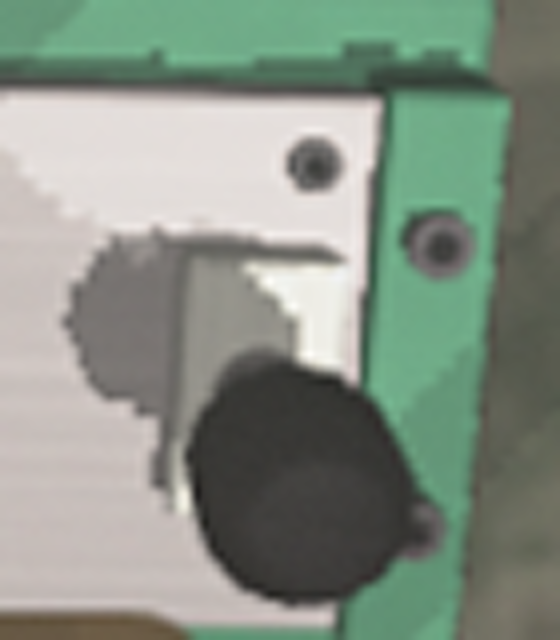

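View pics/w14a.png

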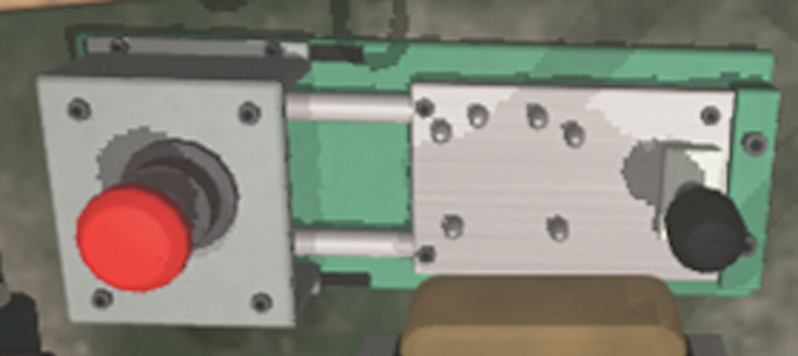

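```bash
cat > fit.py <<'E'
from h import *
def fit(c,px,model,z):
    W=np.array([p2w(c,u,v,z)[:2] for u,v in px]); M=np.array(model)/1000
    mc=M.mean(0);wc=W.mean(0); H=(M-mc).T@(W-wc); a=np.arctan2(H[0,1]-H[1,0],H[0,0]+H[1,1])
    Rm=np.array([[np.cos(a),-np.sin(a)],[np.sin(a),np.cos(a)]]); t=wc-Rm@mc
    s=np.trace(Rm@H)/((M-mc)**2).sum()
    print("nest",t.round(4),"angle nest x deg",np.degrees(a).round(2),"scale",s.round(3),"res mm",((W-(M@Rm.T+t))*1000).round(1).tolist())
    return t,a
M=[(22,10),(-22,10),(27,-31),(-27,-31),(12,-38),(-12,-38)]
E
python3 - <<'E'
from fit import *
import pickle
c=pickle.load(open("pics/w14.pkl","rb"))
px=[(249.8,231.8),(286.4,232.7),(244.8,198.4),(292.6,199.3),(258.4,192.2),(279.2,192.9)]
t,a=fit(c,px,M,.035)
d=np.array([np.cos(a),np.sin(a)]); n=np.array([-d[1],d[0]])
print("knob pred",t-.075*d-.008*n, "knob meas", p2w(c,300+305/8,170+500/8,.087))
print("marker",p2w(c,90+133/2.85,150+240/2.85,.116))
o=np.array(t)-.014*n
totool([*o,.10],[*-d,0]); print(o)
E
```

```text
nest [ 0.4583 -0.2562] angle nest x deg -96.43 scale 0.997 res mm [[0.0, 0.5], [-0.1, -0.6], [0.4, -0.2], [0.1, 0.2], [-0.3, 0.3], [-0.1, -0.2]]
knob pred [ 0.45878064 -0.18082008] knob meas [ 0.45451817 -0.18293027  0.087     ]
marker [ 0.42816466 -0.37365506  0.116     ]
t 7.7 pos [ 0.4005 -0.236   0.2493] shift mm [-15.1  45.6 149.2]
turn deg [-0.07 -0.09  1.55]
[ 0.44442433 -0.25467735]
```

Emit:
step_arm(plan=[[[-0.005,0.015,0.04],[0,0,0.5]],[[-0.01,0.03,0.08],[0,0,1.5]],[[-0.015,0.0455,0.12],[0,0,1.5]],[[-0.015,0.0455,0.165],[0,0,1.5]],[[-0.015,0.0455,0.18],[0,0,1.5]]])

```text
time_s: 8.2
eef_pos: [0.4427, -0.2513, 0.0653]
eef_rot: [-0.004, 0.744, 0.668, -0.0]
wrist_force: [-0.2, 1.4, -1.7]
opening: 0.475
```

Emit:
step_arm(plan=[[[0,0,0],[0,0,0]],[[0,0,0],[0,0,0]]])

```text
time_s: 8.4
eef_pos: [0.4456, -0.2548, 0.0707]
eef_rot: [0.0, 0.745, 0.667, 0.0]
wrist_force: [0.5, 0.4, -1.6]
opening: 0.473
```

```bash
python3 look.py w15;python3 look.py w16; python3 - <<'E'
from h import *
im=cv2.imread("pics/w16.png")[:,:,::-1]; crop(im,200,160,360,270,5,"w16b.png")
E
```

```text
8.45 [ 0.4456 -0.2548  0.0707] 0.0007592291264568451 -0.00032207122216441767
8.5 [ 0.4461 -0.2556  0.0716] 0.00033507004399968565 0.0009581082925403705
```

View pics/w16.png

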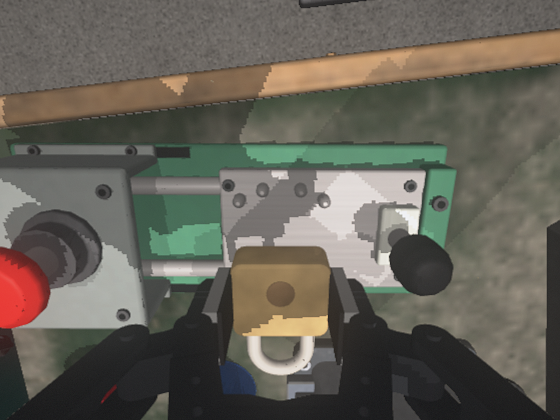

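View pics/w16b.png

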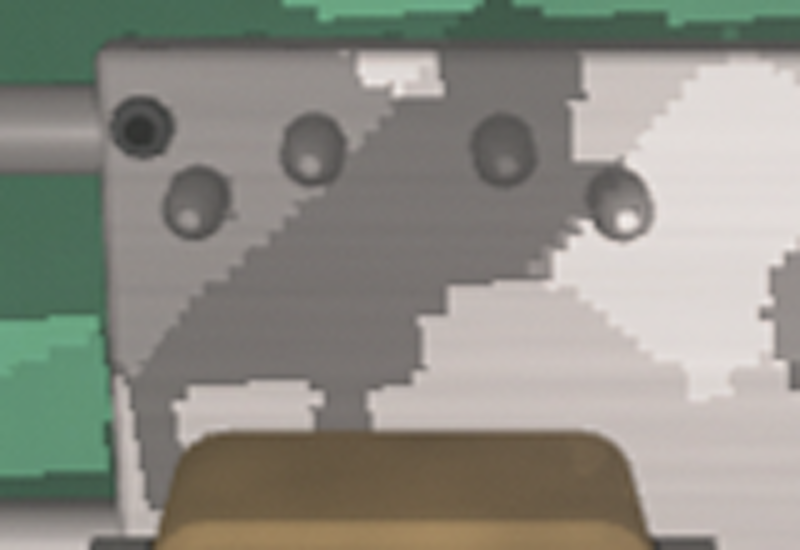

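```bash
python3 - <<'E'
from fit import *
import pickle
c=pickle.load(open("pics/w16.pkl","rb"))
px=[(237.6,203.8),(325.4,203.8),(262.2,192.6),(301.8,193)]
t,a=fit(c,px,M[2:],.035)
d=np.array([np.cos(a),np.sin(a)]); n=np.array([-d[1],d[0]])
print("knob pred",t-.075*d-.008*n)
o=np.array(t)-.014*n
totool([*o,.012],[*-d,0]); print(o)
E
```

```text
nest [ 0.4581 -0.2568] angle nest x deg -96.41 scale 1.006 res mm [[0.1, -0.3], [-0.1, 0.0], [-0.1, 0.0], [0.1, 0.3]]
knob pred [ 0.45854709 -0.18136512]
t 8.5 pos [ 0.4464 -0.2561  0.072 ] shift mm [ 0.8 -2.4 60. ]
turn deg [0.16 0.12 0.11]
[ 0.44421629 -0.25522734]
```

Emit:
step_arm(plan=[[[0.0005,-0.0024,0.02],[0,0,0]],[[0.0005,-0.0024,0.04],[0,0,0]],[[0.0005,-0.0024,0.055],[0,0,0]],[[0.0005,-0.0024,0.06],[0,0,0]],[[0.0005,-0.0024,0.06],[0,0,0]]])

```text
time_s: 9.0
eef_pos: [0.4431, -0.2552, 0.0108]
eef_rot: [0.0, 0.745, 0.667, 0.0]
wrist_force: [-0.0, 0.1, -1.0]
opening: 0.474
```

Emit:
step_arm(plan=[[[0,0,0],[0,0,0]],[[0,0,0],[0,0,0]]])

```text
time_s: 9.2
eef_pos: [0.4436, -0.2556, 0.0114]
eef_rot: [0.001, 0.745, 0.667, 0.0]
wrist_force: [0.0, 0.4, -1.5]
opening: 0.471
```

```bash
python3 look.py w17; python3 - <<'E'
from fit import *
a=np.radians(-96.42);d=np.array([np.cos(a),np.sin(a)])
totool([.4443,-.2550,0],[*-d,0]); print(telemetry.get_obs()["wrist_force"])
im=cv2.imread("pics/w17.png")[:,:,::-1]; crop(im,180,180,380,330,4,"w17b.png")
E
```

```text
9.25 [ 0.4436 -0.2556  0.0114] 0.00016181315671973118 0.005616518260917367
t 9.25 pos [ 0.4434 -0.2555  0.0112] shift mm [ 0.6  0.8 11.2]
turn deg [0.1  0.07 0.07]
[-0.00804805  0.25243947 -1.73971232]
```

View pics/w17b.png

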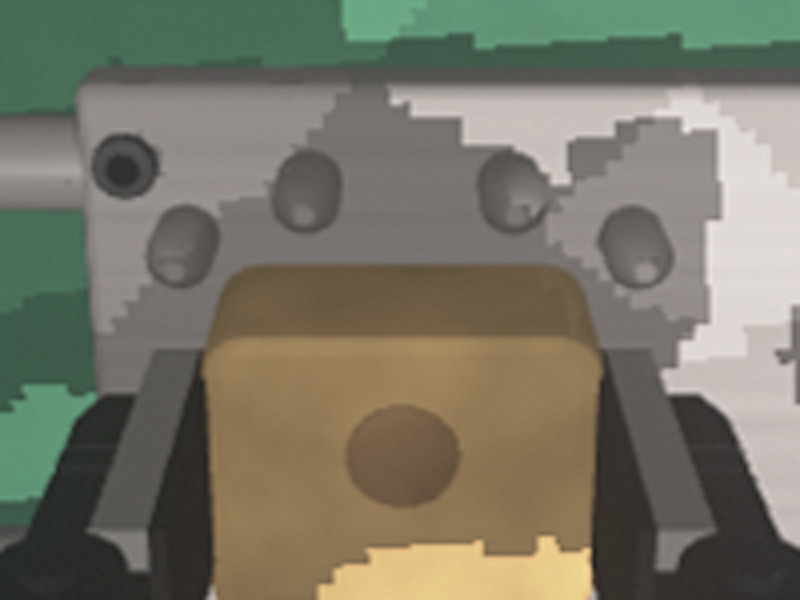

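Emit:
step_arm(plan=[[[0.0005,0.0008,0.003],[0,0,0]],[[0.0005,0.0008,0.006],[0,0,0]],[[0.0005,0.0008,0.009],[0,0,0]],[[0.0005,0.0008,0.0105],[0,0,0]],[[0.0005,0.0008,0.0115],[0,0,0]]])

```text
time_s: 9.75
eef_pos: [0.4433, -0.2545, -0.0007]
eef_rot: [-0.001, 0.745, 0.667, -0.0]
wrist_force: [-7.5, 3.4, 19.7]
opening: 0.473
```

```bash
python3 look.py w18; python3 - <<'E'
from fit import *
a=np.radians(-96.42);d=np.array([np.cos(a),np.sin(a)])
totool([.4443,-.2550,0],[*-d,0]); o=telemetry.get_obs();print(o["wrist_force"],o["opening"])
im=cv2.imread("pics/w18.png")[:,:,::-1]; crop(im,180,180,380,330,4,"w18b.png")
E
```

```text
9.8 [ 0.4433 -0.2545 -0.0007] 5.621632263494436e-05 0.0025195194109092485
t 9.8 pos [ 0.4433 -0.2545 -0.0006] shift mm [-0.4  1.1 -0.6]
turn deg [-0.07 -0.01  0.09]
[-5.43160243  3.11878887  9.54047858] 0.47132291464966264
```

View pics/w18b.png

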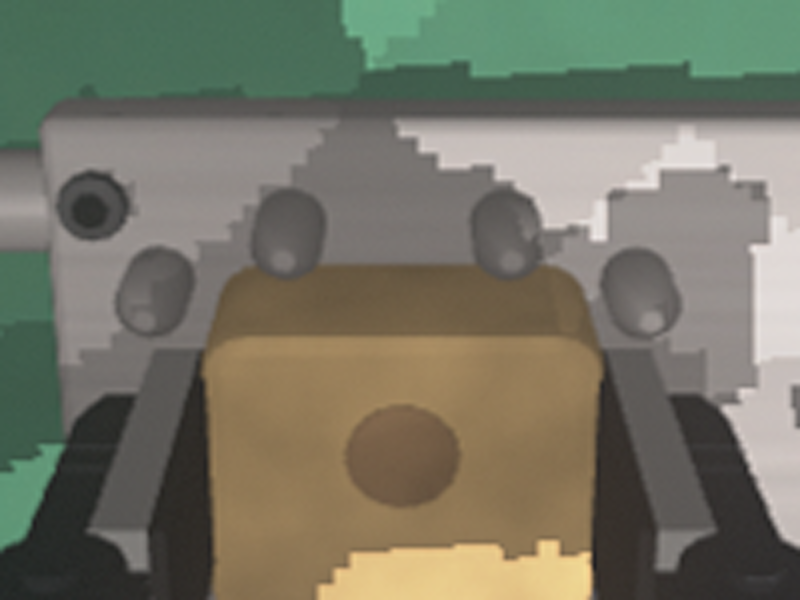

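Emit:
step_arm(plan=[[[0,0,0],[0,0,0]],[[0,0,0],[0,0,0]],[[0,0,0],[0,0,0]],[[0,0,0],[0,0,0]]], fingers=68)

```text
time_s: 10.2
eef_pos: [0.4435, -0.2544, -0.0016]
eef_rot: [-0.0, 0.745, 0.667, 0.0]
wrist_force: [0.3, -0.3, 0.4]
opening: 0.684
```

```bash
python3 look.py w19; python3 - <<'E'
from fit import *
o=telemetry.get_obs();print(o["wrist_force"],o["opening"],o["eef_pos"])
E
```

```text
10.25 [ 0.4435 -0.2544 -0.0016] 9.591080540327646e-06 0.001414523998187282
[-0.20982247 -0.46937895  0.67624092] 0.679681625901749 [ 0.44353176 -0.25444613 -0.00156703]
```

View pics/w19.png

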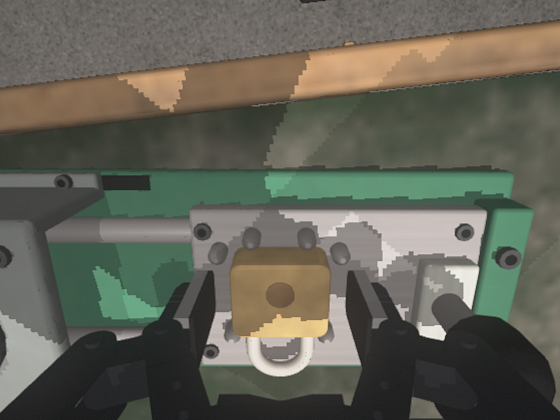

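Emit:
step_arm(plan=[[[0,0,-0.01],[0,0,0]],[[0,0,-0.03],[0,0,0]],[[0,0,-0.07],[0,0,0]],[[0,0,-0.12],[0,0,0]],[[0,0,-0.16],[0,0,0]]])

```text
time_s: 10.75
eef_pos: [0.4439, -0.2547, 0.1618]
eef_rot: [0.001, 0.745, 0.667, 0.0]
wrist_force: [0.5, -0.7, 0.4]
opening: 0.68
```

Emit:
step_arm(plan=[[[0,0,0],[0,0,0]],[[0,0,0],[0,0,0]],[[0,0,0],[0,0,0]]], fingers=55)

```text
time_s: 11.05
eef_pos: [0.4429, -0.2538, 0.1576]
eef_rot: [-0.001, 0.745, 0.667, -0.0]
wrist_force: [0.3, 0.6, -0.9]
opening: 0.553
```

```bash
python3 look.py w20; python3 - <<'E'
from h import *
im=cv2.imread("pics/w20.png")[:,:,::-1]; crop(im,210,130,380,250,4.6,"w20b.png")
t=viewer.camera("scene"); cv2.imwrite("pics/sc20.png",t[:,:,::-1]); crop(t,310,110,430,210,6,"s20.png")
E
```

```text
11.1 [ 0.4429 -0.2538  0.1576] 0.0004398339254005901 0.01205769167574394
```

View pics/w20b.png

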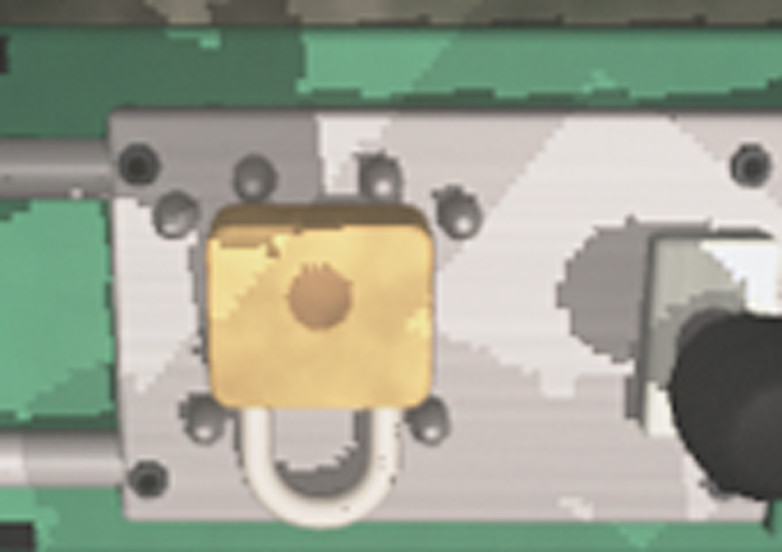

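View pics/s20.png

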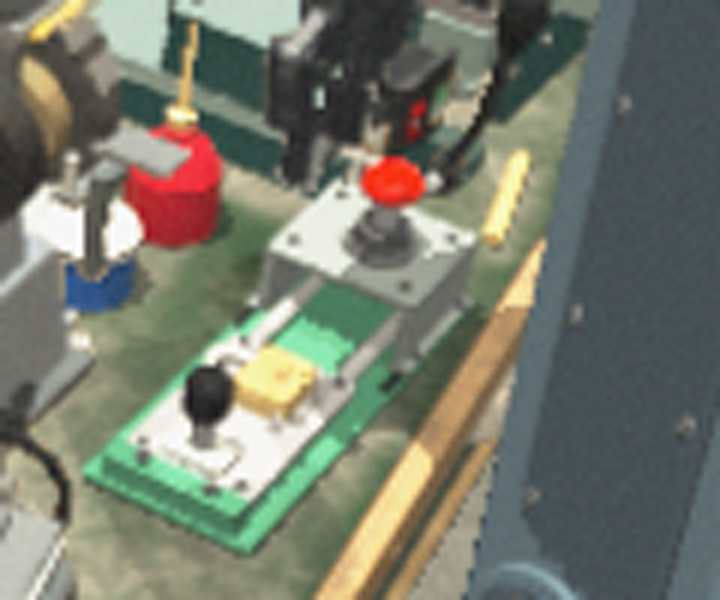

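View pics/w20.png

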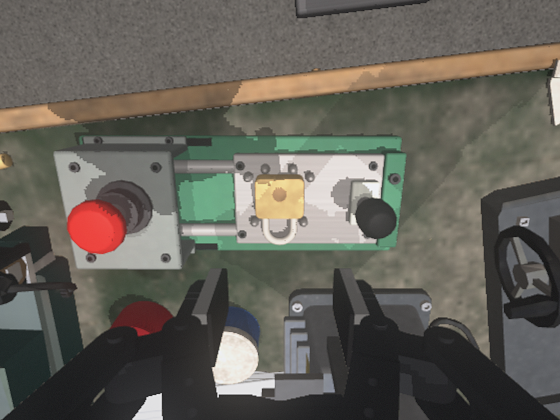

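```bash
python3 - <<'E'
from fit import *
import pickle
c=pickle.load(open("pics/w20.pkl","rb")); s=4.6
P=lambda u,v,z:p2w(c,210+u/s,130+v/s,z)
a_=np.radians(-96.42);d=np.array([np.cos(a_),np.sin(a_)]);n=np.array([-d[1],d[0]]);t=np.array([.4581,-.2568])
loc=lambda w:np.array([(w[:2]-t)@d,(w[:2]-t)@n])*1000
for nm,u,v,z in [("L top",208,320,.042),("R top",434,320,.042),("near edge top",320,228,.042),("far edge",320,408,.042),("shackle end",320,527,.033),("pinBL",177,222,.035),("pinBR",462,222,.035)]: print(nm,loc(P(u,v,z)).round(1))
print("knob centre if z.0715",p2w(c,376,219,.0715))
print("knob expected",t-.075*d-.008*n)
k=t-.075*d-.008*n
print("knob top proj",w2p(c,[*k,.087]),"equator",w2p(c,[*k,.0715]))
# hood
im=cv2.imread("pics/w20.png")[:,:,::-1]; crop(im,50,130,200,280,4,"w20h.png")
E
```

```text
L top [ 20.6 -14.4]
R top [-21.1 -14.4]
near edge top [ -0.1 -31.7]
far edge [-0.1  2.8]
shackle end [-0.1 31. ]
pinBL [ 26.4 -31.2]
pinBR [-26.4 -31.3]
knob centre if z.0715 [ 0.45919624 -0.18151878  0.0715    ]
knob expected [ 0.45853635 -0.1813758 ]
knob top proj (np.float64(381.6022197499906), np.float64(225.12081582339792)) equator (np.float64(376.162742924265), np.float64(218.18194331074213))
```

View pics/w20h.png

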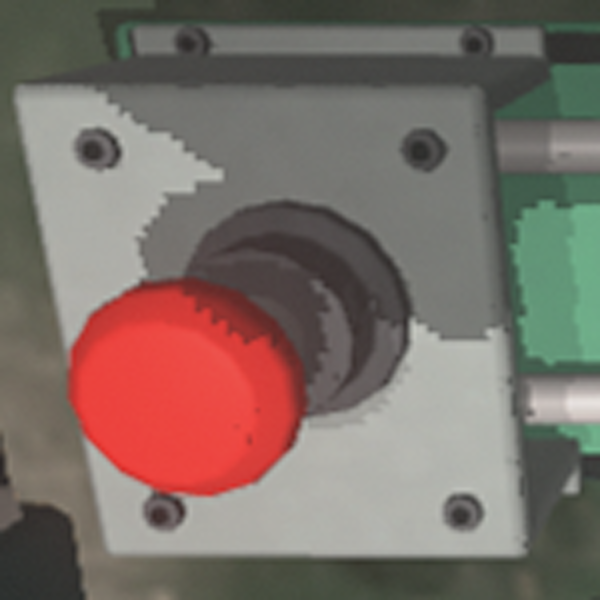

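```bash
python3 - <<'E'
from fit import *
import pickle
c=pickle.load(open("pics/w20.pkl","rb"))
a_=np.radians(-96.42);d=np.array([np.cos(a_),np.sin(a_)]);n=np.array([-d[1],d[0]]);t=np.array([.4581,-.2568])
loc=lambda w:np.array([(w[:2]-t)@d,(w[:2]-t)@n])*1000
P=lambda u,v,z:p2w(c,50+u/4,130+v/4,z)
for nm,u,v,z in [("mouth near",485,85,.062),("mouth far",525,555,.062),("far end near",15,88,.062),("far end far",108,555,.062),("cap",182,385,.114)]: print(nm,loc(P(u,v,z)).round(1),P(u,v,z).round(4))
# bush top centre
print("bush",loc(P(300,308,.08)),P(300,308,.08))
k=t-.075*d-.008*n; print(k)
totool([*k,.10],[*-d,0]); totool([*k,.040],[*-d,0])
E
```

```text
mouth near [ 81.8 -58.1] [ 0.3912 -0.3316  0.062 ]
mouth far [82.8 40.6] [ 0.4892 -0.3436  0.062 ]
far end near [170.8 -57.4] [ 0.3819 -0.4201  0.062 ]
far end far [170.8  40.7] [ 0.4795 -0.4311  0.062 ]
cap [120. -17.] [ 0.4278 -0.3741  0.114 ]
bush [114.54716794 -19.52129182] [ 0.42589294 -0.36844605  0.08      ]
[ 0.45853635 -0.1813758 ]
t 11.15 pos [ 0.4426 -0.2536  0.157 ] shift mm [73.5  8.  57.1]
turn deg [-0.15 -0.11  0.06]
t 11.15 pos [ 0.4426 -0.2536  0.157 ] shift mm [ 73.3   8.1 117.1]
turn deg [-0.15 -0.11  0.06]
```

Emit:
step_arm(plan=[[[0.03,0.004,0.01],[0,0,0]],[[0.06,0.008,0.03],[0,0,0]],[[0.0735,0.008,0.05],[0,0,0]],[[0.0735,0.008,0.06],[0,0,0]],[[0.0735,0.008,0.06],[0,0,0]]])

```text
time_s: 11.65
eef_pos: [0.4582, -0.1815, 0.0964]
eef_rot: [-0.002, 0.745, 0.667, -0.001]
wrist_force: [0.1, -0.1, -0.2]
opening: 0.549
```

Emit:
step_arm(plan=[[[0,0,0],[0,0,0]],[[0,0,0],[0,0,0]]])

```text
time_s: 11.85
eef_pos: [0.4602, -0.1836, 0.0994]
eef_rot: [0.001, 0.746, 0.666, 0.0]
wrist_force: [0.2, -0.1, 0.1]
opening: 0.552
```

```bash
python3 look.py w21; python3 - <<'E'
from fit import *
a_=np.radians(-96.42);d=np.array([np.cos(a_),np.sin(a_)])
totool([.4587,-.1815,.038],[*-d,0])
E
```

```text
11.9 [ 0.4602 -0.1836  0.0994] 7.648598210033275e-05 0.004505122618937432
t 11.9 pos [ 0.4602 -0.1836  0.0995] shift mm [ 2.  -1.8 61.5]
turn deg [0.09 0.06 0.01]
```

View pics/w21.png

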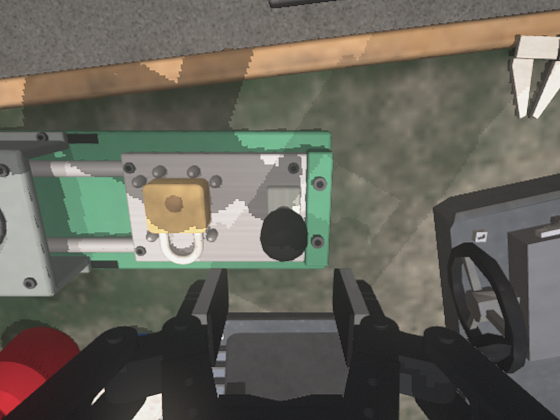

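Emit:
step_arm(plan=[[[0.002,-0.0018,0.02],[0,0,0]],[[0.002,-0.0018,0.04],[0,0,0]],[[0.002,-0.0018,0.055],[0,0,0]],[[0.002,-0.0018,0.061],[0,0,0]],[[0.002,-0.0018,0.061],[0,0,0]]])

```text
time_s: 12.4
eef_pos: [0.4578, -0.1804, 0.0373]
eef_rot: [-0.0, 0.745, 0.667, -0.0]
wrist_force: [-0.0, 0.3, 0.3]
opening: 0.548
```

```bash
python3 look.py w22; python3 - <<'E'
from fit import *
a_=np.radians(-96.42);d=np.array([np.cos(a_),np.sin(a_)])
totool([.4587,-.1815,.038],[*-d,0]); print(telemetry.get_obs()["wrist_force"])
t=viewer.camera("scene"); crop(t,310,110,400,210,6,"s22.png")
E
```

```text
12.45 [ 0.4578 -0.1804  0.0373] 0.0005783805002559372 0.0034048105686944456
t 12.45 pos [ 0.4583 -0.1806  0.038 ] shift mm [-0.8  0.5  0. ]
turn deg [0.02 0.02 0.04]
[-0.80743731 -1.20428993 -0.11045317]
```

View pics/w22.png

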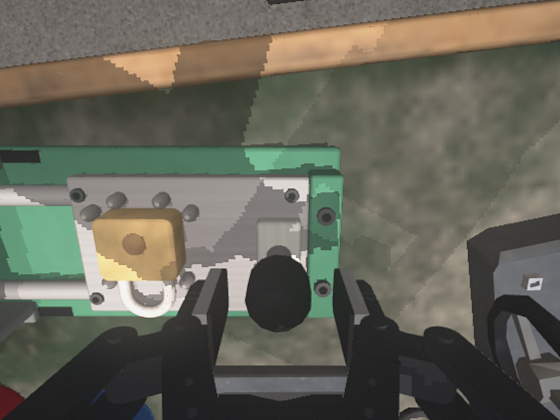

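View pics/s22.png

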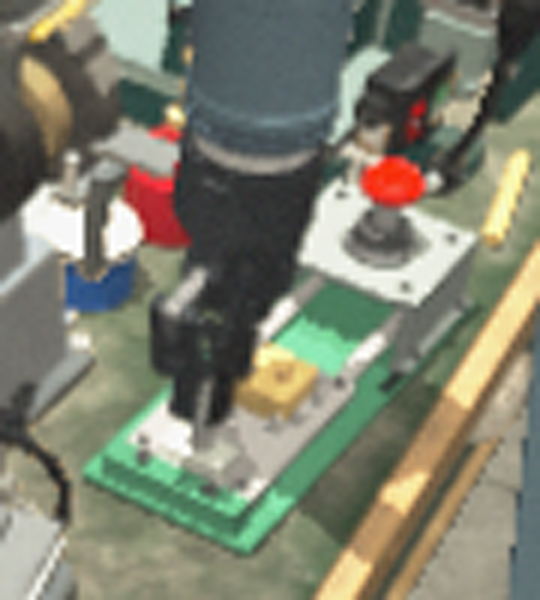

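Emit:
step_arm(plan=[[[0,0,0],[0,0,0]],[[0,0,0],[0,0,0]],[[0,0,0],[0,0,0]],[[0,0,0],[0,0,0]]], fingers=0)

```text
time_s: 12.9
eef_pos: [0.4588, -0.1811, 0.039]
eef_rot: [0.001, 0.745, 0.667, -0.0]
wrist_force: [-1.3, -1.2, 5.0]
opening: 0.303
```

```bash
python3 look.py w23; python3 - <<'E'
from fit import *
a_=np.radians(-96.42);d=np.array([np.cos(a_),np.sin(a_)])
totool([.4587,-.1815,.038],[*-d,0]); o=telemetry.get_obs();print(o["wrist_force"],o["opening"])
E
```

```text
12.95 [ 0.4588 -0.1811  0.039 ] 8.602092981258025e-07 0.0016581824201252174
t 12.95 pos [ 0.4588 -0.1811  0.039 ] shift mm [-0.4 -0.1  1. ]
turn deg [0.1  0.1  0.08]
[-1.99924047 -0.716251    5.29763281] 0.29726851861381665
```

View pics/w23.png

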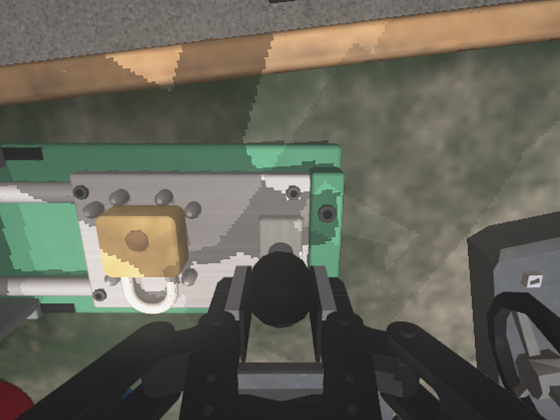

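Emit:
step_arm(plan=[[[-0.001,0,0],[0,0,0]],[[-0.002,0,0],[0,0,0]],[[-0.003,0,0],[0,0,0]],[[-0.004,0,0],[0,0,0]],[[-0.005,0,0],[0,0,0]]])

```text
time_s: 13.45
eef_pos: [0.4585, -0.1829, 0.039]
eef_rot: [-0.001, 0.745, 0.667, 0.002]
wrist_force: [2.1, 15.8, 11.6]
opening: 0.299
```

```bash
python3 - <<'E'
from h import *
o=telemetry.get_obs();print(o["wrist_force"],o["opening"],o["eef_pos"])
E
```

```text
[ 2.11642919 15.76544113 11.60095524] 0.29939250619342783 [ 0.45853938 -0.18294309  0.03896679]
```

Emit:
step_arm(plan=[[[-0.001,0,0],[0,0,0]],[[-0.002,0,0],[0,0,0]],[[-0.003,0,0],[0,0,0]],[[-0.004,0,0],[0,0,0]]])

```text
time_s: 13.85
eef_pos: [0.4582, -0.186, 0.039]
eef_rot: [-0.001, 0.745, 0.667, 0.002]
wrist_force: [-0.4, 13.9, 11.7]
opening: 0.3
```

Emit:
step_arm(plan=[[[-0.002,0,0],[0,0,0]],[[-0.004,0,0],[0,0,0]],[[-0.006,0,0],[0,0,0]],[[-0.008,0,0],[0,0,0]]])

```text
time_s: 14.25
eef_pos: [0.457, -0.1968, 0.039]
eef_rot: [0.001, 0.745, 0.667, 0.0]
wrist_force: [-1.8, 2.7, 5.9]
opening: 0.298
```

Emit:
step_arm(plan=[[[-0.006,0,0],[0,0,0]],[[-0.014,0,0],[0,0,0]],[[-0.022,0,0],[0,0,0]],[[-0.03,0,0],[0,0,0]],[[-0.038,0,0],[0,0,0]]])

```text
time_s: 14.75
eef_pos: [0.4527, -0.2351, 0.039]
eef_rot: [0.001, 0.745, 0.667, 0.0]
wrist_force: [-0.9, 2.9, 6.4]
opening: 0.3
```

Emit:
step_arm(plan=[[[-0.008,0,0],[0,0,0]],[[-0.016,0,0],[0,0,0]],[[-0.024,0,0],[0,0,0]],[[-0.03,0,0],[0,0,0]],[[-0.034,0,0],[0,0,0]]])

```text
time_s: 15.25
eef_pos: [0.4488, -0.2692, 0.039]
eef_rot: [0.001, 0.745, 0.667, 0.0]
wrist_force: [-1.6, 2.5, 6.5]
opening: 0.302
```

```bash
python3 look.py w24; python3 - <<'E'
from h import *
o=telemetry.get_obs();print(o["wrist_force"],o["opening"],o["eef_pos"])
t=viewer.camera("scene"); crop(t,310,110,430,210,6,"s24.png")
E
```

```text
15.3 [ 0.4488 -0.2692  0.039 ] 0.00046851624932936486 0.012570071509317784
[-1.62606639  0.25679469  5.58403314] 0.2983401569058865 [ 0.44872928 -0.26975353  0.03900027]
```

View pics/w24.png

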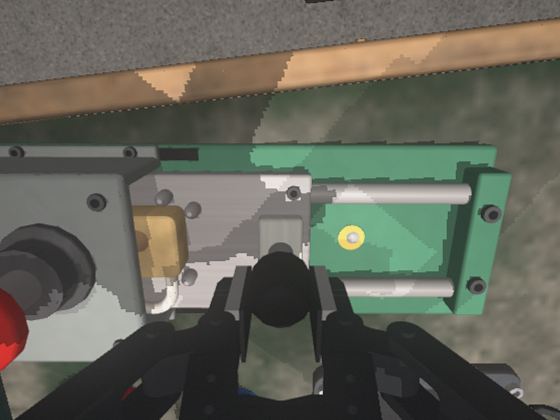

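View pics/s24.png

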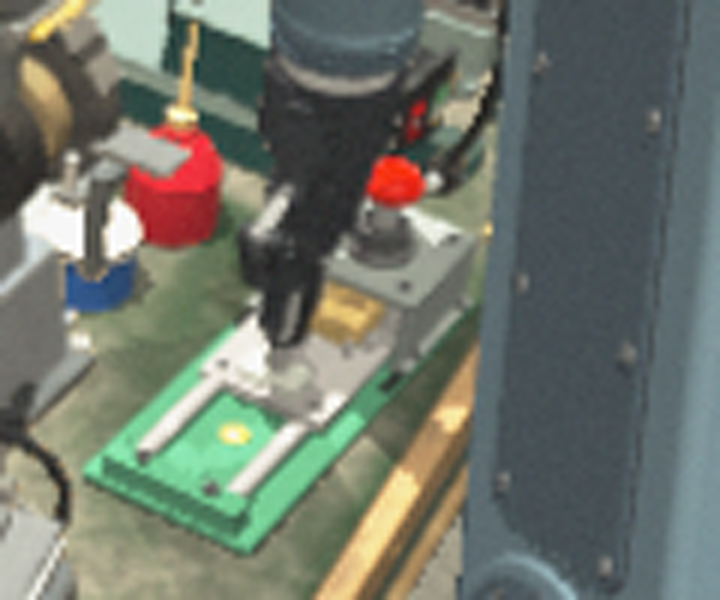

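Emit:
step_arm(plan=[[[-0.003,0,0],[0,0,0]],[[-0.006,0,0],[0,0,0]],[[-0.009,0,0],[0,0,0]],[[-0.012,0,0],[0,0,0]],[[-0.015,0,0],[0,0,0]]])

```text
time_s: 15.85
eef_pos: [0.4471, -0.2838, 0.039]
eef_rot: [0.001, 0.745, 0.667, 0.0]
wrist_force: [-2.2, 2.0, 7.1]
opening: 0.297
```

Emit:
step_arm(plan=[[[-0.003,0,0],[0,0,0]],[[-0.006,0,0],[0,0,0]],[[-0.009,0,0],[0,0,0]]])

```text
time_s: 16.15
eef_pos: [0.4461, -0.2927, 0.039]
eef_rot: [0.001, 0.745, 0.667, 0.0]
wrist_force: [-2.4, 2.8, 7.9]
opening: 0.303
```

```bash
python3 look.py w25; python3 - <<'E'
from h import *
o=telemetry.get_obs();print(o["wrist_force"],o["opening"],o["eef_pos"], np.linalg.norm(o["eef_pos"][:2]-[.4588,-.1811]))
E
```

```text
16.2 [ 0.4461 -0.2927  0.039 ] 0.0004289809802697775 0.007108468439164101
[-2.22614646  0.64253285  6.32009841] 0.3005837238122105 [ 0.44606269 -0.29321978  0.03900793] 0.11284096479939183
```

View pics/w25.png

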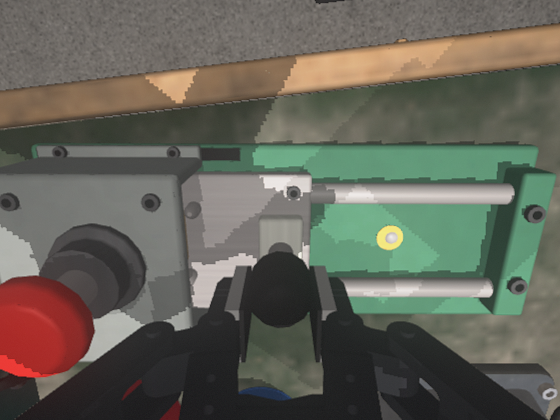

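Travel is about 112 mm and the carriage still moves freely. I'll creep on at 2 mm per row.

Emit:
step_arm(plan=[[[-0.002,0,0],[0,0,0]],[[-0.004,0,0],[0,0,0]],[[-0.006,0,0],[0,0,0]],[[-0.008,0,0],[0,0,0]]])

```text
time_s: 16.6
eef_pos: [0.4452, -0.3006, 0.039]
eef_rot: [0.001, 0.745, 0.667, 0.0]
wrist_force: [-1.1, 2.7, 7.7]
opening: 0.301
```

Emit:
step_arm(plan=[[[-0.002,0,0],[0,0,0]],[[-0.004,0,0],[0,0,0]]])

```text
time_s: 16.8
eef_pos: [0.4449, -0.3025, 0.0389]
eef_rot: [-0.001, 0.745, 0.667, 0.001]
wrist_force: [0.4, 16.6, 14.9]
opening: 0.299
```

Emit:
step_arm(plan=[[[-0.002,0,0],[0,0,0]],[[-0.004,0,0],[0,0,0]]])

```text
time_s: 17.0
eef_pos: [0.4449, -0.3025, 0.0389]
eef_rot: [-0.004, 0.745, 0.667, 0.004]
wrist_force: [3.9, 30.8, 22.9]
opening: 0.298
```

Emit:
step_arm(plan=[[[0.002,0,0],[0,0,0]],[[0.004,0,0],[0,0,0]],[[0.005,0,0],[0,0,0]],[[0.005,0,0],[0,0,0]]])

```text
time_s: 17.4
eef_pos: [0.4449, -0.3025, 0.039]
eef_rot: [-0.0, 0.745, 0.667, 0.001]
wrist_force: [-0.5, 6.0, 9.8]
opening: 0.304
```

```bash
python3 look.py w26; python3 - <<'E'
from h import *
o=telemetry.get_obs();print(o["wrist_force"],o["opening"],o["eef_pos"], np.linalg.norm(o["eef_pos"][:2]-[.4588,-.1811]))
t=viewer.camera("scene"); crop(t,310,110,430,210,6,"s26.png")
E
```

```text
17.45 [ 0.4449 -0.3025  0.039 ] 1.4078856952259855e-05 0.002250764391913217
[-0.93766228  5.95877359  9.27142385] 0.29439115343061034 [ 0.44498522 -0.3025157   0.0389888 ] 0.12219910068820827
```

View pics/w26.png

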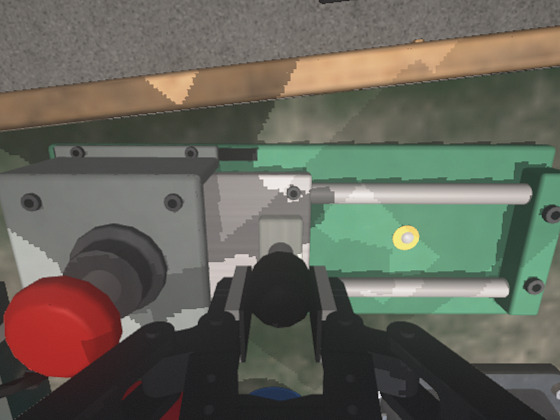

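View pics/s26.png

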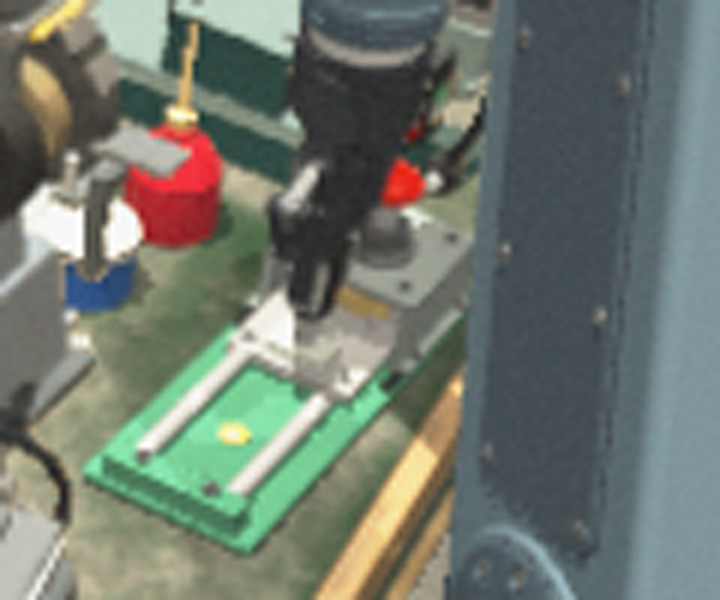

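Emit:
step_arm(plan=[[[0,0,0],[0,0,0]],[[0,0,0],[0,0,0]],[[0,0,0],[0,0,0]]], fingers=44)

```text
time_s: 17.8
eef_pos: [0.4445, -0.3037, 0.0378]
eef_rot: [0.0, 0.745, 0.667, -0.0]
wrist_force: [-0.1, -0.8, 0.0]
opening: 0.437
```

```bash
python3 look.py w27; python3 - <<'E'
from h import *
o=telemetry.get_obs();print(o["wrist_force"],o["opening"],o["eef_pos"])
E
```

```text
17.85 [ 0.4445 -0.3037  0.0378] 8.566765457720948e-05 0.002986417400351081
[ 0.25591097 -1.09706066  0.18978459] 0.4376445446584453 [ 0.44440316 -0.30362918  0.03765861]
```

View pics/w27.png

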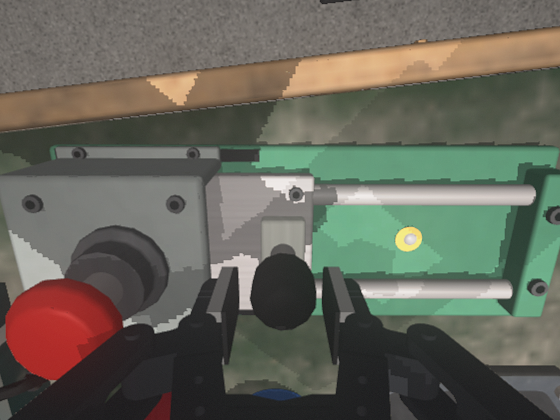

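Emit:
step_arm(plan=[[[0.001,0,-0.015],[0,0,0]],[[0.001,0,-0.04],[0,0,0]],[[0.001,0,-0.08],[0,0,0]],[[0.001,0,-0.12],[0,0,0]],[[0.001,0,-0.135],[0,0,0]]])

```text
time_s: 18.35
eef_pos: [0.4463, -0.3042, 0.1784]
eef_rot: [0.004, 0.745, 0.667, 0.0]
wrist_force: [-0.5, 0.1, -0.8]
opening: 0.437
```

Emit:
step_arm(plan=[[[0,0,0],[0,0,0]],[[0,0,0],[0,0,0]],[[0,0,0],[0,0,0]]], fingers=0)

```text
time_s: 18.65
eef_pos: [0.4436, -0.3015, 0.171]
eef_rot: [-0.001, 0.745, 0.667, -0.0]
wrist_force: [0.4, -1.1, 0.2]
opening: 0.0
```

```bash
python3 look.py w28; python3 - <<'E'
from h import *
o=telemetry.get_obs();print(o["wrist_force"],o["opening"],o["eef_pos"])
E
```

```text
18.7 [ 0.4436 -0.3015  0.171 ] 0.0001632859468485015 0.003980391492144207
[ 0.52605263  0.40412584 -0.49609319] -0.0028296196647450583 [ 0.44358883 -0.3014877   0.17084834]
```

View pics/w28.png

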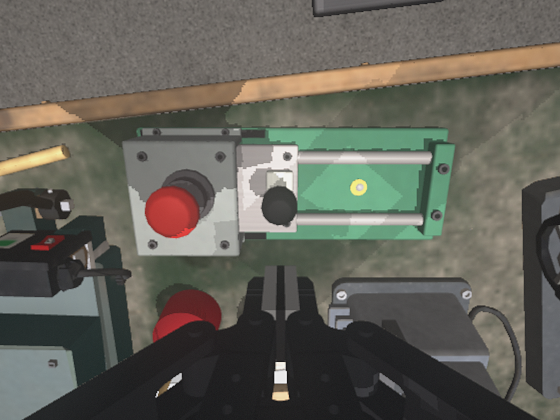

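```bash
python3 - <<'E'
from fit import *
import pickle
c=pickle.load(open("pics/w28.pkl","rb"))
im=cv2.imread("pics/w28.png")[:,:,::-1]; crop(im,120,125,310,265,4,"w28b.png")
hsv=cv2.cvtColor(im,cv2.COLOR_RGB2HSV); m=cv2.inRange(hsv,(0,150,100),(8,255,255)); m[260:]=0;m[:165]=0;m[:,:130]=0;m[:,215:]=0
cn=max(cv2.findContours(m,0,2)[0],key=cv2.contourArea); print("red bbox",cv2.boundingRect(cn))
a_=np.radians(-96.42);d=np.array([np.cos(a_),np.sin(a_)]);n=np.array([-d[1],d[0]]);t=np.array([.4581,-.2568])
loc=lambda w:np.array([(w[:2]-t)@d,(w[:2]-t)@n])*1000
k=p2w(c,279,206,.0715); print("knob",k,loc(k),"expected stop", loc(t))
print("rot",c["orientation"])
E
```

```text
red bbox (145, 187, 53, 51)
knob [ 0.44522458 -0.30326783  0.0715    ] [47.61610131 -7.59884213] expected stop [0. 0.]
rot [ 0.73585933 -0.11814349 -0.10591297  0.65828231]
```

View pics/w28b.png

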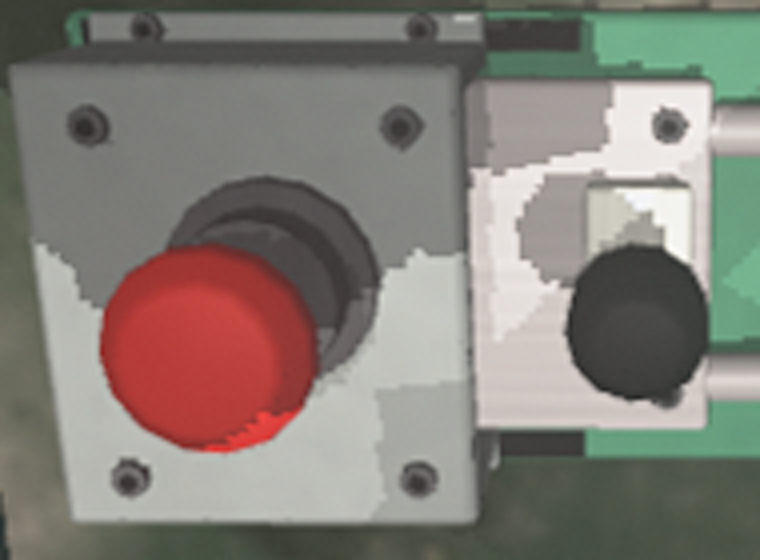

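```bash
python3 - <<'E'
from fit import *
import pickle
a_=np.radians(-96.42);d=np.array([np.cos(a_),np.sin(a_)]);n=np.array([-d[1],d[0]]);t=np.array([.4581,-.2568])
loc=lambda w:((w[:2]-t)@np.c_[d,n]*1000).round(1)
for f in ["w14","w20","w28","w26","w27"]:
    c=pickle.load(open(f"pics/{f}.pkl","rb")); im=cv2.imread(f"pics/{f}.png")
    hsv=cv2.cvtColor(im,cv2.COLOR_BGR2HSV); m=cv2.inRange(hsv,(0,150,90),(8,255,255))|cv2.inRange(hsv,(172,150,90),(180,255,255))
    u,v=w2p(c,[.428,-.373,.11]); u,v=int(u),int(v)
    k=np.zeros_like(m); cv2.circle(k,(u,v),60,255,-1); m&=k
    n_,lab,st,_=cv2.connectedComponentsWithStats(m); i=1+np.argmax(st[1:,4]); x,y,w,h,_=st[i]
    uc,vc=x+w/2-.5,y+h/2-.5
    for z in (.104,.108,.112): print(f,(x,y,w,h),z,p2w(c,uc,vc,z).round(4),loc(p2w(c,uc,vc,z)))
c=viewer.get_calibration("top"); print(p2w(c,423,257.7,.11))
P=lambda u,v,z:p2w(pickle.load(open("pics/w28.pkl","rb")),120+u/4,125+v/4,z)
print("mouth",loc(P(460,68,.062)),loc(P(482,520,.062)),"backL",loc(P(10,68,.062)),loc(P(75,522,.062)), "bolts",loc(P(88,128,.064)),loc(P(400,128,.064)),loc(P(130,478,.064)),loc(P(418,478,.064)))
E
```

```text
w14 (np.int32(117), np.int32(215), np.int32(40), np.int32(37)) 0.104 [ 0.4312 -0.3792  0.104 ] [124.6 -13. ]
w14 (np.int32(117), np.int32(215), np.int32(40), np.int32(37)) 0.108 [ 0.4298 -0.3773  0.108 ] [122.9 -14.6]
w14 (np.int32(117), np.int32(215), np.int32(40), np.int32(37)) 0.112 [ 0.4284 -0.3754  0.112 ] [121.2 -16.3]
w20 (np.int32(67), np.int32(200), np.int32(59), np.int32(54)) 0.104 [ 0.4311 -0.3798  0.104 ] [125.3 -13.1]
w20 (np.int32(67), np.int32(200), np.int32(59), np.int32(54)) 0.108 [ 0.4299 -0.3774  0.108 ] [123.  -14.5]
w20 (np.int32(67), np.int32(200), np.int32(59), np.int32(54)) 0.112 [ 0.4286 -0.3751  0.112 ] [120.8 -16. ]
w28 (np.int32(145), np.int32(187), np.int32(53), np.int32(51)) 0.104 [ 0.4312 -0.3792  0.104 ] [124.6 -13.1]
w28 (np.int32(145), np.int32(187), np.int32(53), np.int32(51)) 0.108 [ 0.43   -0.3777  0.108 ] [123.3 -14.4]
w28 (np.int32(145), np.int32(187), np.int32(53), np.int32(51)) 0.112 [ 0.4288 -0.3763  0.112 ] [122.  -15.7]
w26 (np.int32(9), np.int32(276), np.int32(111), np.int32(101)) 0.104 [ 0.4323 -0.3799  0.104 ] [125.2 -11.9]
w26 (np.int32(9), np.int32(276), np.int32(111), np.int32(101)) 0.108 [ 0.4297 -0.3767  0.108 ] [122.3 -14.8]
w26 (np.int32(9), np.int32(276), np.int32(111), np.int32(101)) 0.112 [ 0.4271 -0.3735  0.112 ] [119.4 -17.7]
w27 (np.int32(11), np.int32(279), np.int32(111), np.int32(101)) 0.104 [ 0.4324 -0.3798  0.104 ] [125.1 -11.8]
w27 (np.int32(11), np.int32(279), np.int32(111), np.int32(101)) 0.108 [ 0.4297 -0.3766  0.108 ] [122.2 -14.8]
w27 (np.int32(11), np.int32(279), np.int32(111), np.int32(101)) 0.112 [ 0.4271 -0.3734  0.112 ] [119.3 -17.8]
[ 0.42942187 -0.37460536  0.11      ]
mouth [ 82.3 -57.4] [81.3 40.2] backL [170.9 -57.3] [170.2  40.7] bolts [156.2 -45.8] [ 94.4 -45.9] [156.3  29.4] [94.4 29.4]
```

```bash
python3 - <<'E'
from fit import *
import pickle
t=viewer.camera("scene"); cv2.imwrite("pics/sc29.png",t[:,:,::-1]); crop(t,320,50,460,180,4.5,"s29.png")
im=viewer.camera("top"); crop(im,400,200,540,310,5,"t29.png")
c=pickle.load(open("pics/w28.pkl","rb"))
for z in (0.05,.1,.15,.21): print(z,p2w(c,72,203,z).round(3))
c=viewer.get_calibration("top")
for z in (0.05,.1,.15,.21): print(z,p2w(c,463,266,z).round(3),p2w(c,515,250,z).round(3))
a=np.radians(-96.42); d=np.array([np.cos(a),np.sin(a)]); totool([.4298,-.377,.171],[*-d,0])
E
```

```text
0.05 [ 0.429 -0.482  0.05 ]
0.1 [ 0.418 -0.45   0.1  ]
0.15 [ 0.406 -0.418  0.15 ]
0.21 [ 0.392 -0.379  0.21 ]
0.05 [ 0.409 -0.518  0.05 ] [ 0.458 -0.685  0.05 ]
0.1 [ 0.406 -0.495  0.1  ] [ 0.453 -0.656  0.1  ]
0.15 [ 0.402 -0.473  0.15 ] [ 0.448 -0.627  0.15 ]
0.21 [ 0.398 -0.445  0.21 ] [ 0.441 -0.592  0.21 ]
t 18.8 pos [ 0.4438 -0.3017  0.1711] shift mm [-76.4  -5.6  -0. ]
turn deg [-0.12 -0.1   0.07]
```

View pics/s29.png

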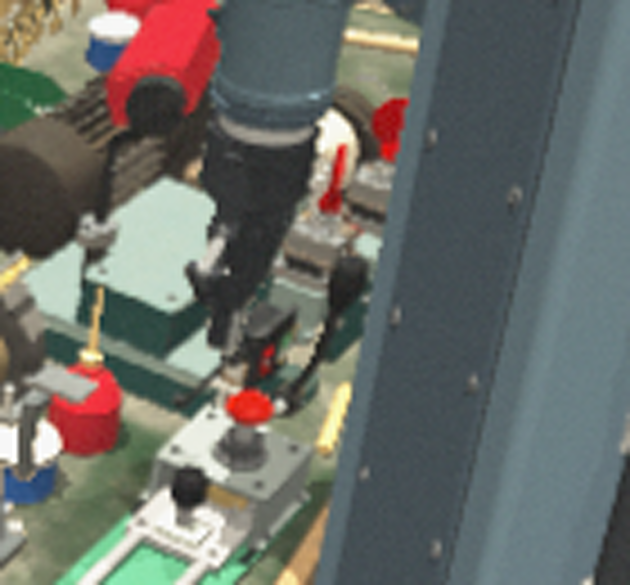

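View pics/t29.png

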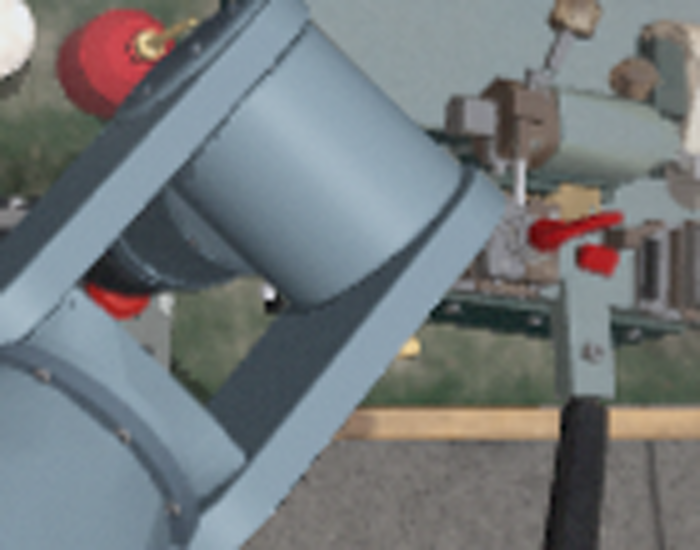

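```bash
python3 - <<'E'
from fit import *
c=viewer.get_calibration("top"); s=viewer.get_calibration("scene")
for z in np.arange(.14,.24,.01):
    p=p2w(c,465.4,266.6,z); print(round(z,2),p.round(3),np.round(w2p(s,p),1))
E
```

```text
0.14 [ 0.401 -0.484  0.14 ] [394.6 121.2]
0.15 [ 0.4   -0.479  0.15 ] [394.9 119.5]
0.16 [ 0.4   -0.475  0.16 ] [395.3 117.7]
0.17 [ 0.399 -0.47   0.17 ] [395.7 115.9]
0.18 [ 0.398 -0.466  0.18 ] [396.1 114.1]
0.19 [ 0.398 -0.461  0.19 ] [396.4 112.2]
0.2 [ 0.397 -0.456  0.2  ] [396.8 110.4]
0.21 [ 0.396 -0.452  0.21 ] [397.2 108.5]
0.22 [ 0.396 -0.447  0.22 ] [397.6 106.5]
0.23 [ 0.395 -0.442  0.23 ] [398.  104.6]
```

Emit:
step_arm(plan=[[[-0.02,-0.001,0],[0,0,0]],[[-0.04,-0.003,0.01],[0,0,0]],[[-0.06,-0.005,0.02],[0,0,0]],[[-0.075,-0.0055,0.03],[0,0,0]],[[-0.075,-0.0055,0.04],[0,0,0]]])

```text
time_s: 19.3
eef_pos: [0.4297, -0.3789, 0.1311]
eef_rot: [-0.0, 0.746, 0.666, -0.0]
wrist_force: [-0.3, 0.0, -0.3]
opening: -0.001
```

Emit:
step_arm(plan=[[[0,0,0],[0,0,0]],[[0,0,0],[0,0,0]]])

```text
time_s: 19.5
eef_pos: [0.4305, -0.3756, 0.1319]
eef_rot: [-0.001, 0.745, 0.667, 0.0]
wrist_force: [0.5, 0.7, 0.4]
opening: 0.001
```

```bash
python3 look.py w30; python3 - <<'E'
from fit import *
a=np.radians(-96.42); d=np.array([np.cos(a),np.sin(a)]); totool([.4298,-.377,.1],[*-d,0])
t=viewer.camera("scene"); crop(t,320,50,460,180,4.5,"s30.png"); print(telemetry.get_obs()["wrist_force"])
E
```

```text
19.55 [ 0.4305 -0.3756  0.1319] 0.0005841567981277329 0.005835071957682108
t 19.55 pos [ 0.4309 -0.3758  0.1326] shift mm [-1.4 -1.  32.6]
turn deg [-0.   -0.02  0.1 ]
[ 0.22998427 -1.4644993   0.21506769]
```

View pics/w30.png

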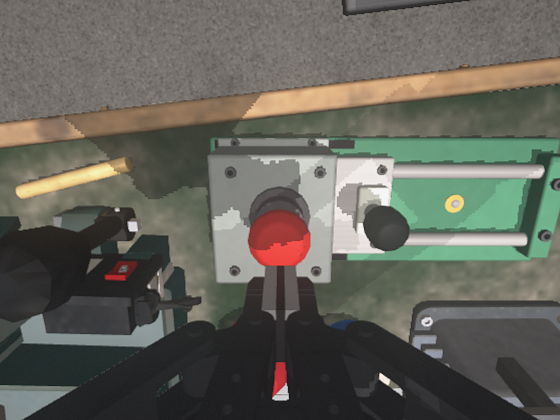

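View pics/s30.png

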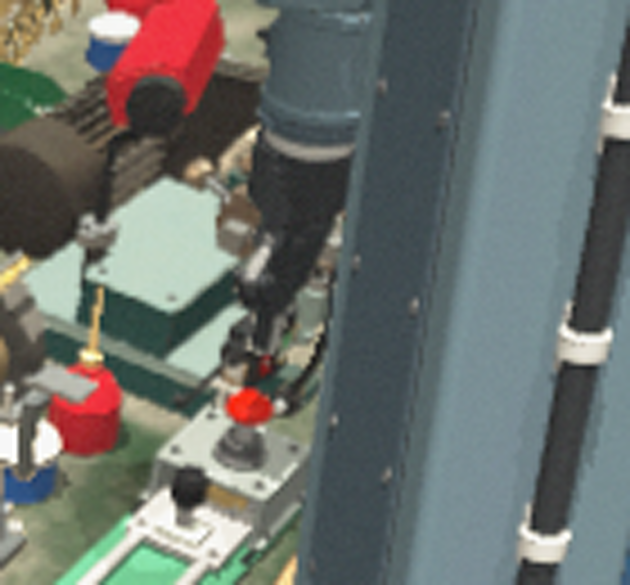

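Emit:
step_arm(plan=[[[-0.001,-0.001,0.012],[0,0,0]],[[-0.001,-0.001,0.024],[0,0,0]],[[-0.001,-0.001,0.03],[0,0,0]],[[-0.001,-0.001,0.03],[0,0,0]]])

```text
time_s: 20.0
eef_pos: [0.4288, -0.376, 0.1007]
eef_rot: [-0.002, 0.745, 0.667, 0.0]
wrist_force: [-0.2, 0.2, -0.2]
opening: -0.003
```

Emit:
step_arm(plan=[[[0,0,0.002],[0,0,0]],[[0,0,0.004],[0,0,0]],[[0,0,0.006],[0,0,0]]])

```text
time_s: 20.3
eef_pos: [0.4298, -0.3774, 0.0968]
eef_rot: [0.0, 0.745, 0.667, -0.0]
wrist_force: [0.5, 0.5, -0.1]
opening: 0.001
```

```bash
python3 look.py w31; python3 - <<'E'
from fit import *
a=np.radians(-96.42); d=np.array([np.cos(a),np.sin(a)]); totool([.4298,-.377,.1],[*-d,0])
print(telemetry.get_obs()["wrist_force"])
E
```

```text
20.35 [ 0.4298 -0.3774  0.0968] 0.0003797944436765843 0.010854218737512588
t 20.35 pos [ 0.4296 -0.3772  0.0964] shift mm [ 0.2  0.2 -3.6]
turn deg [0.   0.   0.06]
[-0.55599447  0.06548327 -0.42670077]
```

View pics/w31.png

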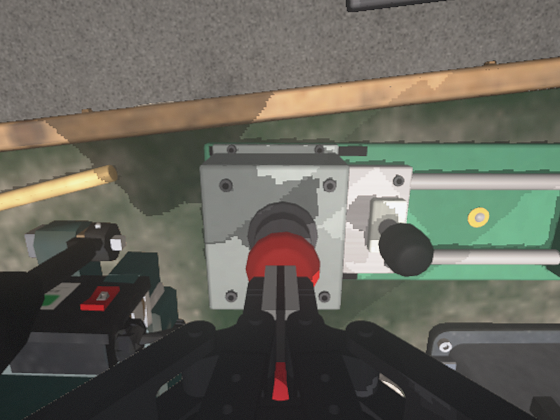

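Centred on the cap, no contact yet. Creeping down.

Emit:
step_arm(plan=[[[0,0,0.002],[0,0,0]],[[0,0,0.004],[0,0,0]],[[0,0,0.006],[0,0,0]]])

```text
time_s: 20.65
eef_pos: [0.4296, -0.3772, 0.0904]
eef_rot: [0.0, 0.745, 0.667, 0.0]
wrist_force: [0.5, -0.2, -0.6]
opening: 0.001
```

Emit:
step_arm(plan=[[[0,0,0.002],[0,0,0]],[[0,0,0.004],[0,0,0]]])

```text
time_s: 20.85
eef_pos: [0.4296, -0.3772, 0.0864]
eef_rot: [-0.0, 0.745, 0.667, 0.0]
wrist_force: [-0.4, 0.0, 1.4]
opening: 0.002
```

Emit:
step_arm(plan=[[[0,0,0.002],[0,0,0]],[[0,0,0.004],[0,0,0]]])

```text
time_s: 21.05
eef_pos: [0.4296, -0.3772, 0.0826]
eef_rot: [0.0, 0.745, 0.667, -0.0]
wrist_force: [-1.1, 0.7, 2.7]
opening: 0.0
```

Emit:
step_arm(plan=[[[0,0,0.002],[0,0,0]],[[0,0,0.004],[0,0,0]],[[0,0,0.006],[0,0,0]]])

```text
time_s: 21.35
eef_pos: [0.4296, -0.3772, 0.0766]
eef_rot: [0.0, 0.745, 0.667, -0.0]
wrist_force: [-2.0, 1.4, 3.6]
opening: -0.004
```

Emit:
step_arm(plan=[[[0,0,0.001],[0,0,0]],[[0,0,0.002],[0,0,0]]])

```text
time_s: 21.55
eef_pos: [0.4296, -0.3772, 0.0747]
eef_rot: [0.0, 0.745, 0.667, -0.0]
wrist_force: [-1.0, 1.8, 6.4]
opening: -0.002
```

Emit:
step_arm(plan=[[[0,0,0.001],[0,0,0]],[[0,0,0.002],[0,0,0]]])

```text
time_s: 21.75
eef_pos: [0.4297, -0.3773, 0.0743]
eef_rot: [0.0, 0.745, 0.667, -0.0]
wrist_force: [-6.8, 7.7, 23.3]
opening: -0.001
```

Emit:
step_arm(plan=[[[0,0,0.0003],[0,0,0]],[[0,0,0.0003],[0,0,0]],[[0,0,0.0003],[0,0,0]]])

```text
time_s: 22.05
eef_pos: [0.4297, -0.3773, 0.0744]
eef_rot: [0.0, 0.745, 0.667, -0.0]
wrist_force: [-5.5, 6.5, 20.7]
opening: 0.002
```

Emit:
step_arm(plan=[[[0,0,-0.003],[0,0,0]],[[0,0,-0.007],[0,0,0]],[[0,0,-0.012],[0,0,0]],[[0,0,-0.025],[0,0,0]],[[0,0,-0.06],[0,0,0]]])

```text
time_s: 22.55
eef_pos: [0.4279, -0.375, 0.1297]
eef_rot: [-0.004, 0.745, 0.667, 0.0]
wrist_force: [0.2, 0.4, 0.8]
opening: -0.005
```

Emit:
step_arm(plan=[[[0.02,0,-0.03],[0,0,0]],[[0.05,0,-0.05],[0,0,0]],[[0.075,0,-0.05],[0,0,0]],[[0.075,0,-0.05],[0,0,0]],[[0.075,0,-0.05],[0,0,0]]])

```text
time_s: 23.05
eef_pos: [0.438, -0.3026, 0.1826]
eef_rot: [0.0, 0.745, 0.667, -0.0]
wrist_force: [0.2, 0.4, -0.4]
opening: -0.0
```

```bash
python3 look.py w33; python3 - <<'E'
from fit import *
import pickle
t=viewer.camera("scene"); crop(t,320,50,460,180,4.5,"s33.png"); print(telemetry.get_obs()["wrist_force"],telemetry.get_obs()["time_s"])
im=cv2.imread("pics/w33.png")[:,:,::-1]; crop(im,150,120,350,270,4,"w33b.png")
c=pickle.load(open("pics/w33.pkl","rb")); print("knob pred",w2p(c,[.4449,-.3027,.0715]),"cap",w2p(c,[.4298,-.377,.108]))
E
```

```text
23.1 [ 0.438  -0.3026  0.1826] 0.0004598643800705071 0.014703757695762551
[ 0.23961599 -1.03953929 -0.21570939] 23.15
knob pred (np.float64(281.939495894217), np.float64(207.4140571882946)) cap (np.float64(179.74017915655907), np.float64(213.38331198784454))
```

View pics/w33.png

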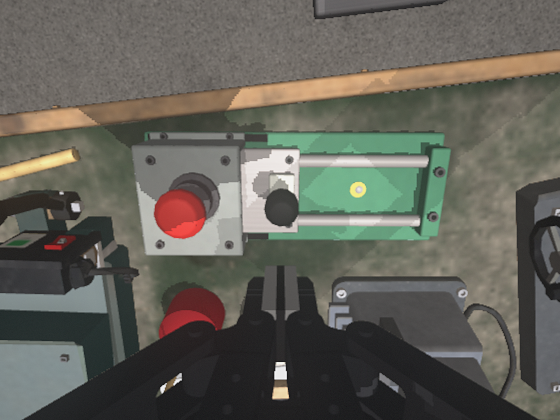

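View pics/s33.png

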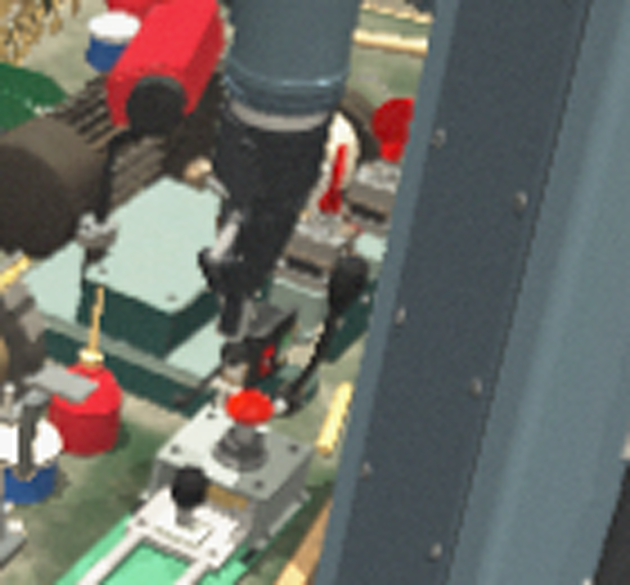

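```bash
python3 - <<'E'
from bench import ticket
print(ticket.hand_in())
E
```

```text
the job is handed in; nothing more can be done
None
```

I put the padlock in the nest, slid the carriage to its stop and pressed the marking head. The job is handed in at about 23 s of the 72 s allowed. The hand-in reports no verdict, so success rests on my own checks.

- **Padlock in the nest:** it sat within about 1 mm of the nest point between the pins, shackle the right way round. The seating height matched in the picture and at the gripper.
- **Carriage:** I gripped the knob, and the carriage broke free at about 16 N. I ran it at up to 0.08 m/s, then crept at 0.02 m/s until it stopped solidly after 122 mm. The last picture shows the knob about 35 mm short of the hood mouth, past the 38 mm limit. I read the resistance as the stop, because it came where that limit predicts.
- **Marking:** the head met resistance after about 12 mm. I held about 21–23 N in total, of which some 15–17 N bore on the padlock, for 0.3 s. The cap is back at its starting height in the last picture, and nothing touches the robot.

**Checks that failed or disagreed:**
- **First move:** one row was in millimetres instead of metres. The 50 mm row limit kept it harmless.
- **First grasp:** the fingers shut on nothing. They stand about 25–30 mm behind where the reported TCP and `tip_reach` put them, so I worked from the camera measurement after that.
- **Not checked:** once the carriage was in the hood I could not see the padlock closely. I did not measure the bystanders again, but the arm stayed clear of them.

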